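# Check a cup's depth with the dip gauge and hang the gauge up

### The arm

A 6-joint arm with a two-finger parallel gripper is mounted at the origin on a cart in front of the work surface, level with it; the furniture and walls round the work are solid. World frame = base frame: x ahead of the robot, y to its left, z up, the work surface at z = 0. Lengths are in m, angles in rad, forces in N, time in s.
With the tool pointing down it reaches from about 0.325 to 0.85 m from the base axis. Payload 15.5 kg.
Tool frame: the origin (TCP) lies midway between the tips of the shut fingers; the grasp point (between the pads) lies 19 mm behind it; z points along the fingers, y is the direction in which the jaws open and shut (so a half turn about z gives the same grasp; the last joint's range is limited). The gripper opens to 91 mm and grips with 3 to 60 N. Pads are 32 mm wide; open, the fingers measure 118 mm over their backs; the gripper's body (76 mm by 178 mm) begins 60 mm behind the grasp point.
Start: joints at [1.254, 0.494, 1.345, -0, 1.302, -0.096], TCP at [0.137, 0.61, 0.214] pointing down, gripper open.
Joint ranges: [-2.91, 2.91], [-0.82, 2.16], [0.22, 2.67], [-1.22, 4.37], [0.12, 2.79], [-3.08, 3.08]. Speed limits (rad/s): [1.89, 1.89, 2.57, 3.01, 3.01, 3.01].

### API

Orientations are given as a unit quaternion [w, x, y, z].
In Python, from plant import robot gives the robot as it stands. The module is installed in compiled form; this text tells all that it offers.
- The arm moves only by the tool move_arm, never from a script. Its arguments are lists of equal length, an entry for each row: "delta_pos": the shift along the world's x, y, z in m, a list of three; "delta_rot": the turn, a rotation vector about the world's x, y, z in degrees, a list of three; "hand": the gripper's target within -1 to 1 (shut at 1, half-way at 0, fully open at -1). A call has 1 to 20 rows; each row is the pose to reach, as a shift and turn from the pose measured when the call began; what a row does not reach only later rows make up. A row lasts 1/12 s, in which the tool goes at most 41.7 mm and 7.16 degrees, less where a joint would pass 70% of its speed; a pose out of reach is approached as far as the arm can. A call with a gripper value outside its range is refused whole. The fingers move at their own pace and stop on an object; "newtons" is the grip in N (left out, the last holds). Time passes only in rows, so rows that repeat a pose let the fingers close. It gives the time, the measured TCP pose, the force and the opening at its end, in the units of the state.
- robot.read_state(): the state, without advancing time (a new reading comes with each control period).
- robot.capture(name): name is "scene" or "top" or "wrist"; returns the picture (420x560x3 uint8, red, green, blue); there is no depth.
- robot.camera_params(name): a dict with "fov_y" (degrees; the focal length in pixels is half the picture's height over the tangent of half this angle, whatever the lens; pixels are square), "cx", "cy" (the principal point, pixels), "R" (3x3) and "t" (3): a world point X has camera coordinates R X + t. Camera axes: x right, y down, z forward; pixel columns grow to the right and rows downward; lengths in m; the calibration is good to about 2 mm. A picture is of the moment at which its call begins: read the wrist's pose just before it. camera_params takes no time and is no camera call; for the wrist camera it gives the pose at the moment of the call.
- robot.close_job(): hands the job in, once; it reports no verdict.
The state is a dict: "t": time; "q": joint angles; "joint_vel": joint speeds; "joint_efforts": joint torques, N m; "tcp_pos": TCP position; "orientation": TCP orientation; "ft_force": force on the tool from outside, world axes, zero at the start; "moment": the same for the moment, N m; "width": finger opening in m.
Only numpy, scipy, OpenCV 4.12 (cv2) and the standard library are available. Lean on these libraries where they do the work, as an engineer would, in place of code of your own. Each camera call takes 0.05 s, during which the arm holds its last target.

### The job

Draw the dip gauge out of its slotted stand and check the depth of the taller of the two steel cups with it: lower the gauge's tip, blade upright, right down to the cup's floor (touching or within a few millimetres), pause a moment, without pressing hard. Then lift it out and hang the gauge by both holes on the two pins of the wooden rack, well back toward the board, and let go. Both cups stay standing where they are; do not dip into the short cup, and leave the mallet, the flat brush and the caliper alone.

Things in the scene. Friction and masses are not known exactly. Their poses are not given: they have to be found in the camera images.
- dip_gauge: flat steel depth gauge, 0.2 kg, upright in the stand's slot, tip down. Origin: middle of the flat tip; z up along it, y width, x thickness; front and back alike. Blade 24 mm wide, 6 thick, z 0 to 100 mm; head plate 100 wide, 6 thick, z 100 to 145, two round 16 mm holes along x at y = -35 and +35, z 122.5; wooden grip on top, 26 wide (y), 16 thick (x), z 145 to 197: pinch it from above
- gauge_tip (a point): middle of the gauge's lower end (the gauge's origin)
- gauge_head (a point): point of the gauge midway between its two holes, 122.5 mm above its tip
- slot_stand: fixed wooden block, 60 mm (x) by 90 mm (y), 55 mm high, with a slot 10 mm (x) by 32 mm (y) in its top, 45 mm deep; the gauge's tip rests on the slot's floor, 10 mm above the table. Origin: centre of its underside
- tall_cup: the taller open steel cup, loose, 72 mm across, 85 mm high, 0.35 kg, wall 3 mm (4 mm at the rim), clear mouth 64 mm across. Origin: centre of its underside
- tall_cup_floor (a point): centre of the tall cup's inner floor, 5 mm above its underside, 80 mm below its rim
- short_cup: the shorter open steel cup, loose, 80 mm across, 48 mm high, not to be used. Origin: centre of its underside
- short_cup_floor (a point): centre of the short cup's inner floor, 5 mm above its underside
- pin_rack: fixed wooden rack: foot 90x170 mm, 14 high; upright board 150 wide (y), 18 thick, top 169 above the table. Two round steel pins, 8 mm thick, stand 36 mm out of its front face toward the rack's -x at y = -35 and +35 mm, 155 above the table (rising 3 mm toward their round ends). Origin: on the table below the middle of the board's front face; x points from the robot's side through the board
- pins_mid (a point): midway between the roots of the two pins, on the board's front face, 155 mm above the table; axes as the rack's. The pins reach from here to x = -36 mm. When the gauge hangs, the upper edges of its holes rest on the pins, so gauge_head lies about 4 mm below this point
- mallet: wooden mallet, 77x189x48 mm, a bystander; origin: centre of its underside
- flat_brush: flat dusting brush with a wooden handle, 61x229x18 mm, lying, a bystander; origin: centre of its underside
- caliper: steel caliper, 66x229x12 mm, lying, a bystander; origin: centre of its underside
Things that resemble listed ones, but are neither listed nor needed, are in the scene too. There is more than one size of the dip_gauge; the one meant has the size given above.

How it is judged:
By the outcome, as a careful person would: the job done as asked, in the order asked, and still so for the second after the job is handed in, with the robot touching nothing.
It also fails if it takes over 59 s, if anything falls off the work surface, if the arm or the gripper's body presses on something with over 40 N, if the wrist force passes 120 N, or if a joint passes its speed limit or range.

## Working session

There is one attempt and no reset: what is moved stays moved. The work goes in short steps, Python scripts to look and compute and a tool call to move; the robot and the scene stay as the last step left them, time stands still between calls to the robot, and variables do not carry over. Pictures are saved under pics/ and viewed, and the job is handed in when it is done.

Besides the shell and the picture viewer there is one more tool, called after "Request:" in YAML: its name, and indented under it one key for each argument. move_arm: Moves the arm, as the interface text tells. Its arguments: {"type":"object","properties":{"delta_pos":{"type":"array","items":{"type":"array","items":{"type":"number"}}},"delta_rot":{"type":"array","items":{"type":"array","items":{"type":"number"}}},"hand":{"type":"array","items":{"type":"number"}},"newtons":{"type":"number"}},"required":["delta_pos","delta_rot","hand"]}

```bash
mkdir -p pics; cat > h.py <<'E'
import numpy as np, cv2
from plant import robot
def snap(n,f):
    p=robot.camera_params(n); im=robot.capture(n)
    cv2.imwrite(f'pics/{f}.png',im[:,:,::-1]); return im,p
def foc(p): return 210/np.tan(np.radians(p['fov_y'])/2)
def ray(p,u,v):
    f=foc(p);R=np.array(p['R']);t=np.array(p['t'])
    return -R.T@t, R.T@np.array([(u-p['cx'])/f,(v-p['cy'])/f,1.])
def onz(p,u,v,z):
    c,d=ray(p,u,v); return c+d*(z-c[2])/d[2]
def proj(p,X):
    x=np.array(p['R'])@np.array(X)+np.array(p['t']); return np.array([p['cx'],p['cy']])+foc(p)*x[:2]/x[2]
def tri(obs):
    A=np.zeros((3,3));b=np.zeros(3)
    for p,u,v in obs:
        c,d=ray(p,u,v);d=d/np.linalg.norm(d);M=np.eye(3)-np.outer(d,d);A+=M;b+=M@c
    return np.linalg.solve(A,b)
E
python3 - <<'E'
from h import *
print({k:(np.round(v,3).tolist()) for k,v in robot.read_state().items()})
for n in ['scene','top','wrist']:
    im,p=snap(n,n+'0'); print(n,p)
E
```

```text
{'t': 0.0, 'q': [1.253, 0.494, 1.346, -0.0, 1.302, -0.095], 'joint_vel': [0.0, 0.001, -0.002, 0.001, -0.0, -0.0], 'joint_efforts': [-0.001, -87.878, -38.187, 0.071, 0.053, -0.0], 'tcp_pos': [0.137, 0.609, 0.213], 'orientation': [-0.0, 0.111, 0.994, -0.001], 'ft_force': [-0.112, 0.299, 0.511], 'moment': [0.041, 0.034, -0.006], 'width': 0.091}
scene {'fov_y': 54.68091517288077, 'cx': 280.40102745731696, 'cy': 210.22828242538998, 'R': array([[ 0.59854231, -0.80106846, -0.0060358 ],
       [-0.59460892, -0.43920563, -0.67345278],
       [ 0.53683082,  0.40667892, -0.7392056 ]]), 't': array([-0.34355374,  0.41084072,  0.79605869])}
top {'fov_y': 52.09477965010333, 'cx': 279.23881695288867, 'cy': 214.81001882904877, 'R': array([[ 0.01713854, -0.99983771,  0.0055512 ],
       [-0.97919101, -0.01790698, -0.2021492 ],
       [ 0.2022158 , -0.00197114, -0.979339  ]]), 't': array([-0.02661699,  0.55227556,  0.99798138])}
wrist {'fov_y': 59.20225486932595, 'cx': 277.0796632841385, 'cy': 203.08012656973034, 'R': array([[ 0.22066865,  0.97534762, -0.00154099],
       [ 0.94361935, -0.21309   ,  0.2533282 ],
       [ 0.24675468, -0.0573557 , -0.96737917]]), 't': array([-0.6251618 , -0.0287285 ,  0.39002544])}
```

View pics/scene0.png

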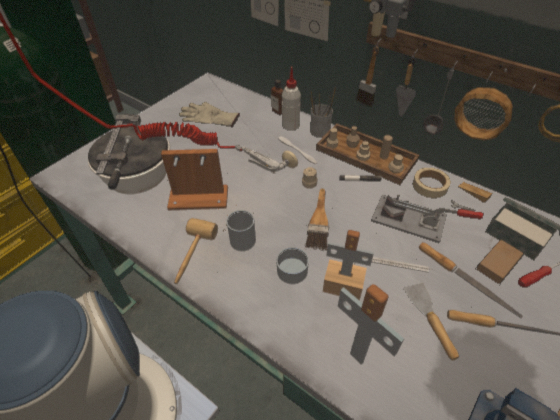

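View pics/top0.png

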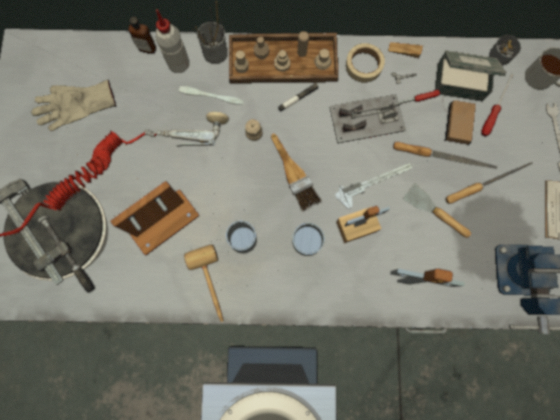

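View pics/wrist0.png

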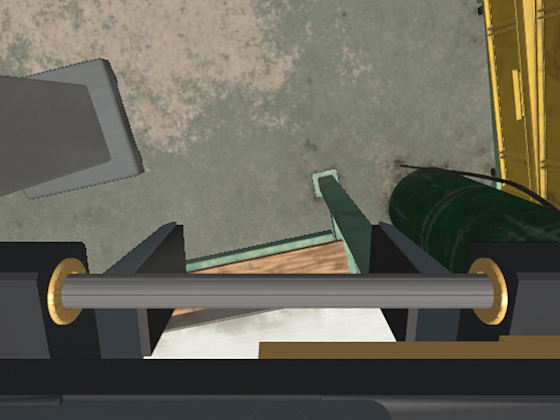

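```bash
python3 - <<'E'
from h import *
a=cv2.imread('pics/scene0.png');b=cv2.imread('pics/top0.png')
cv2.imwrite('pics/c1.png',cv2.resize(a[200:370,220:420],None,fx=4,fy=3.5,interpolation=cv2.INTER_CUBIC)[:, :])
cv2.imwrite('pics/c2.png',cv2.resize(b[170:320,280:480],None,fx=4,fy=4,interpolation=cv2.INTER_CUBIC))
cv2.imwrite('pics/c3.png',cv2.resize(b[170:320,80:280],None,fx=4,fy=4,interpolation=cv2.INTER_CUBIC))
cv2.imwrite('pics/c4.png',cv2.resize(a[130:280,130:330],None,fx=4,fy=4,interpolation=cv2.INTER_CUBIC))
E
```

```text
(no output)
```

View pics/c1.png

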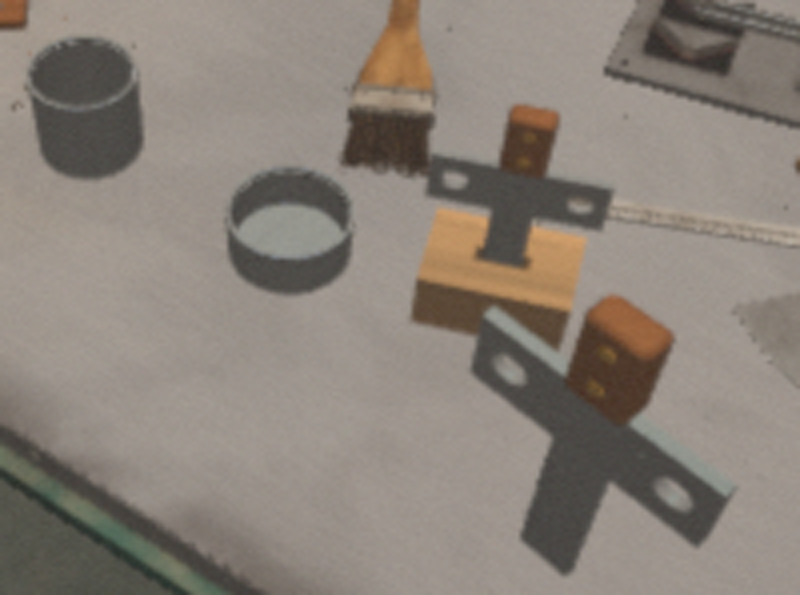

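View pics/c2.png

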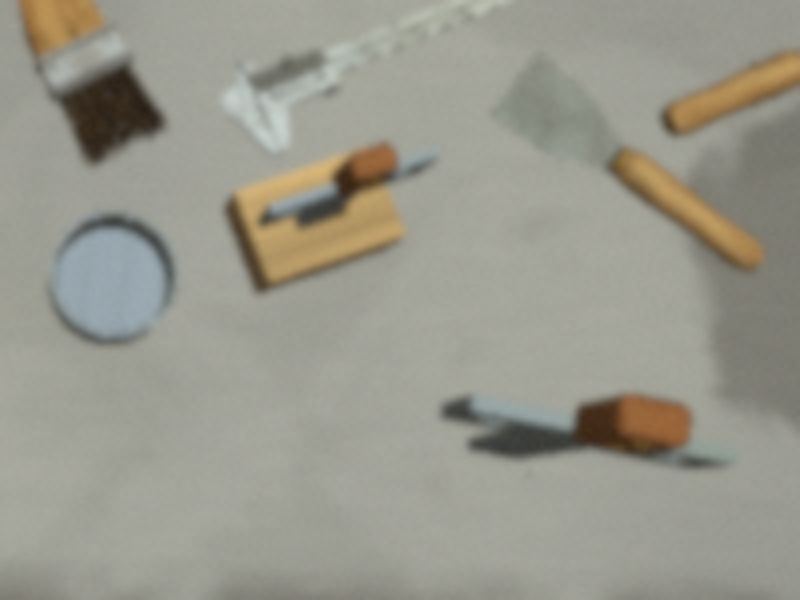

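View pics/c3.png

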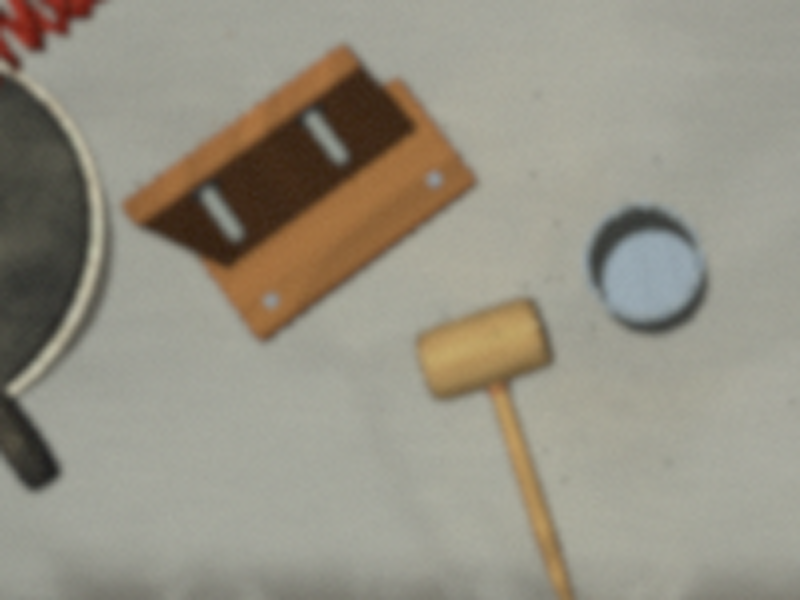

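View pics/c4.png

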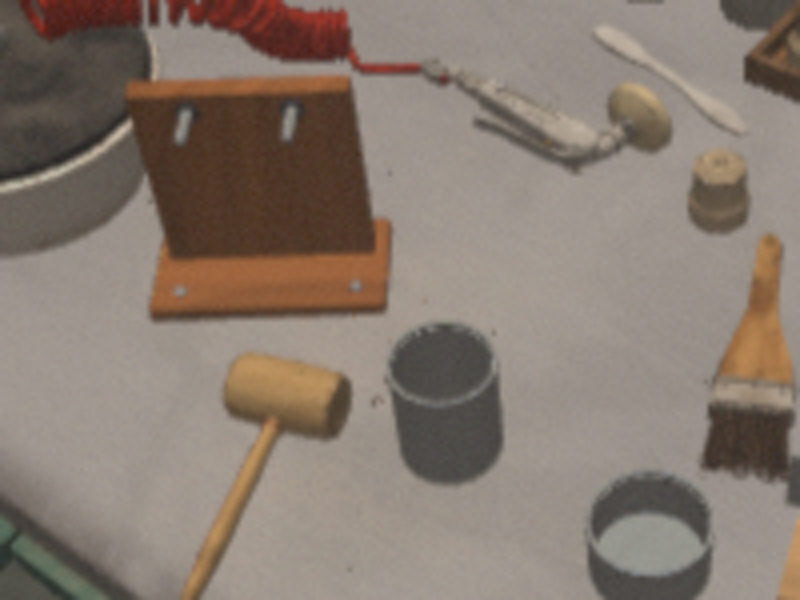

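```bash
cat > m1.py <<'E'
from h import *
T=robot.camera_params('top');S=robot.camera_params('scene')
k=lambda u0,v0,x,y,fx=4,fy=4:((x+.5)/fx-.5+u0,(y+.5)/fy-.5+v0)
c2=lambda x,y:k(280,170,x,y); c3=lambda x,y:k(80,170,x,y); c4=lambda x,y:k(130,130,x,y); c1=lambda x,y:k(220,200,x,y,4,3.5)
def P(n,v): print(n,np.round(v,4))
print('gauge grip top', onz(T,*c2(374,158),.207), onz(S,*c1(533,113),.207), tri([(T,*c2(374,158)),(S,*c1(533,113))]))
l=onz(T,*c2(265,215),.155); r=onz(T,*c2(436,153),.155);P('plate',l);P('',r);P('w',np.linalg.norm(l-r));P('yaw',np.degrees(np.arctan2(*(r-l)[1::-1])));P('mid',(l+r)/2)
l=onz(S,*c1(428,157),.155); r=onz(S,*c1(613,186),.155);P('plateS',l);P('',r);P('w',np.linalg.norm(l-r));P('yaw',np.degrees(np.arctan2(*(r-l)[1::-1])));P('mid',(l+r)/2)
# holes in scene at z .1325
l=onz(S,*c1(455,180),.1325); r=onz(S,*c1(581,206),.1325);P('holes',l);P('',r);P('w',np.linalg.norm(l-r));P('mid',(l+r)/2);P('yaw',np.degrees(np.arctan2(*(r-l)[1::-1])))
q=[onz(T,*c2(*a),.055) for a in [(238,197),(380,148),(405,228),(268,282)]];P('stand',np.array(q));P('c',np.mean(q,0));P('s',[np.linalg.norm(q[i]-q[i-1]) for i in range(4)])
P('stand yaw',np.degrees(np.arctan2(*((q[1]-q[0])+(q[2]-q[3]))[1::-1])))
for n,cc,vals in [('tip',None,[((237,240),(182,140)),((343,162),(287,137))]),('root',None,[((208,188),(190,108)),((309,112),(294,107))])]:
    for a,b in vals:
        P(n,tri([(T,*c3(*a)),(S,*c4(*b))])); P(' z',onz(T,*c3(*a),.157 if n=='tip' else .155)); P(' zS',onz(S,*c4(*b),.157 if n=='tip' else .155))
for nm,z,a,b in [('tall',.085,c3(646,267),c4(443,363)),('short',.048,c2(112,278),c4(650,523))]:
    P(nm,onz(T,*a,z));P(nm,onz(S,*b,z));P(nm,tri([(T,*a),(S,*b)]))
E
python3 m1.py
```

```text
gauge grip top [ 0.53740984 -0.21390406  0.207     ] [ 0.53968877 -0.21543892  0.207     ] [ 0.53825188 -0.21479078  0.20737165]
plate [ 0.5157 -0.1644  0.155 ]
 [ 0.5526 -0.2603  0.155 ]
w 0.1028
yaw -68.9562
mid [ 0.5341 -0.2124  0.155 ]
plateS [ 0.5156 -0.171   0.155 ]
 [ 0.5558 -0.2629  0.155 ]
w 0.1002
yaw -66.3945
mid [ 0.5357 -0.217   0.155 ]
holes [ 0.5247 -0.1851  0.1325]
 [ 0.5485 -0.2512  0.1325]
w 0.0703
mid [ 0.5366 -0.2182  0.1325]
yaw -70.1805
stand [[ 0.5455 -0.164   0.055 ]
 [ 0.5779 -0.2521  0.055 ]
 [ 0.528  -0.266   0.055 ]
 [ 0.4931 -0.1817  0.055 ]]
c [ 0.5361 -0.2159  0.055 ]
s [0.0552 0.0939 0.0518 0.0913]
stand yaw -68.6827
tip [0.4951 0.2872 0.1614]
 z [0.4931 0.2909 0.157 ]
 zS [0.5009 0.2893 0.157 ]
tip [0.5389 0.2333 0.1613]
 z [0.5379 0.2359 0.157 ]
 zS [0.544  0.2358 0.157 ]
root [0.5228 0.307  0.1601]
 z [0.5222 0.31   0.155 ]
 zS [0.528  0.3109 0.155 ]
root [0.568  0.2559 0.1557]
 z [0.5665 0.2575 0.155 ]
 zS [0.5702 0.2552 0.155 ]
tall [0.4932 0.0723 0.085 ]
tall [0.4994 0.0704 0.085 ]
tall [0.495  0.0701 0.0884]
short [ 0.4949 -0.0873  0.048 ]
short [ 0.4989 -0.0922  0.048 ]
short [ 0.4975 -0.0895  0.0461]
```

Request:
move_arm:
  delta_pos:
    - [0, 0, 0.04]
    - [0, 0, 0.08]
    - [0, 0, 0.12]
    - [0.02, -0.03, 0.136]
    - [0.4, -0.825, 0.12]
    - [0.4, -0.825, 0.12]
    - [0.4, -0.825, 0.12]
    - [0.4, -0.825, 0.12]
    - [0.4, -0.825, 0.12]
    - [0.4, -0.825, 0.12]
    - [0.4, -0.825, 0.12]
    - [0.4, -0.825, 0.12]
    - [0.4, -0.825, 0.12]
    - [0.4, -0.825, 0.12]
    - [0.4, -0.825, 0.12]
    - [0.4, -0.825, 0.12]
    - [0.4, -0.825, 0.12]
    - [0.4, -0.825, 0.12]
    - [0.4, -0.825, 0.12]
    - [0.4, -0.825, 0.12]
  delta_rot:
    - [0, 0, 0]
    - [0, 0, 0]
    - [0, 0, 0]
    - [0, 0, 0]
    - [0, 0, -56]
    - [0, 0, -56]
    - [0, 0, -56]
    - [0, 0, -56]
    - [0, 0, -56]
    - [0, 0, -56]
    - [0, 0, -56]
    - [0, 0, -56]
    - [0, 0, -56]
    - [0, 0, -56]
    - [0, 0, -56]
    - [0, 0, -56]
    - [0, 0, -56]
    - [0, 0, -56]
    - [0, 0, -56]
    - [0, 0, -56]
  hand: [-1, -1, -1, -1, -1, -1, -1, -1, -1, -1, -1, -1, -1, -1, -1, -1, -1, -1, -1, -1]
  newtons: 30

```text
t: 1.82
tcp_pos: [0.4451, -0.0242, 0.3374]
orientation: [-0.0, 0.564, 0.825, -0.0]
ft_force: [1.9, 0.7, 0.9]
width: 0.0914
```

Request:
move_arm:
  delta_pos:
    - [0.0915, -0.191, -0.04]
    - [0.0915, -0.191, -0.04]
    - [0.0915, -0.191, -0.04]
    - [0.0915, -0.191, -0.04]
    - [0.0915, -0.191, -0.04]
    - [0.0915, -0.191, -0.04]
    - [0.0915, -0.191, -0.04]
    - [0.0915, -0.191, -0.04]
    - [0.0915, -0.191, -0.04]
  delta_rot:
    - [0, 0, 0]
    - [0, 0, 0]
    - [0, 0, 0]
    - [0, 0, 0]
    - [0, 0, 0]
    - [0, 0, 0]
    - [0, 0, 0]
    - [0, 0, 0]
    - [0, 0, 0]
  hand: [-1, -1, -1, -1, -1, -1, -1, -1, -1]

```text
t: 2.57
tcp_pos: [0.5362, -0.2142, 0.2976]
orientation: [-0.0, 0.564, 0.826, -0.0]
ft_force: [-0.2, 0.1, 0.2]
width: 0.0913
```

```bash
python3 - <<'E'
from h import *
print(robot.read_state()['tcp_pos'])
im,p=snap('wrist','w1')
for X in [(.5365,-.2155,.207),(.5365,-.2155,.155)]: print(proj(p,X))
print(proj(p,robot.read_state()['tcp_pos']))
snap('scene','s1')
E
```

```text
[ 0.53621629 -0.21417321  0.29760333]
[275.57656785 209.19313149]
[275.83699053 193.08792957]
[275.43409672 255.73983353]
```

View pics/w1.png

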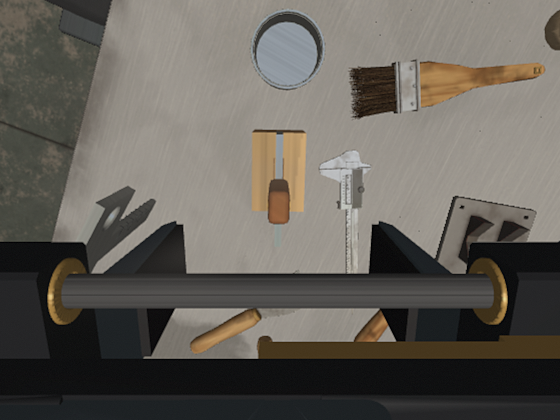

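View pics/s1.png

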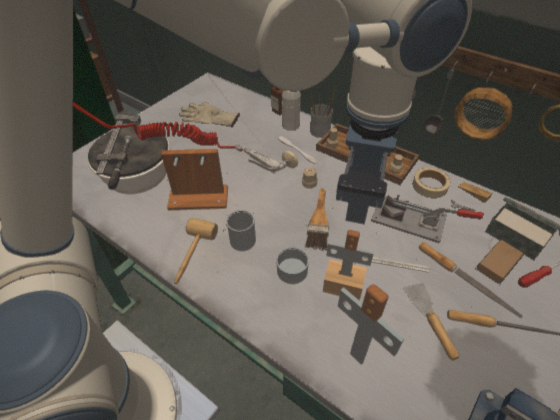

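```bash
python3 - <<'E'
from h import *
p=robot.camera_params('wrist')
im=cv2.imread('pics/w1.png'); c=im[120:260,220:340]
cv2.imwrite('pics/w1c.png',cv2.resize(c,None,fx=5,fy=4,interpolation=cv2.INTER_CUBIC))
E
```

```text
(no output)
```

View pics/w1c.png

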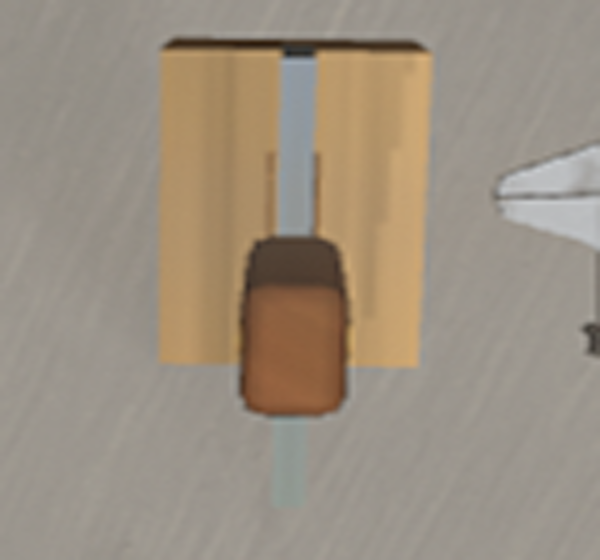

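```bash
python3 - <<'E'
from h import *
p=robot.camera_params('wrist')
k=lambda x,y:((x+.5)/5-.5+220,(y+.5)/4-.5+120)
g=onz(p,*k(296,348),.207);a=onz(p,*k(298,54),.155);b=onz(p,*k(289,505),.155)
d=a-b;print(g,a,b,np.linalg.norm(d),np.degrees(np.arctan2(d[1],d[0])),(a+b)/2)
q=[onz(p,*k(*v),.055) for v in [(160,50),(431,50),(419,366),(160,364)]]
print(np.mean(q,0),q)
for i in range(4):print(np.linalg.norm(q[i]-q[i-1]))
d=q[0]-q[3]+q[1]-q[2];print(np.degrees(np.arctan2(d[1],d[0])))
E
```

```text
[ 0.53823933 -0.2127959   0.207     ] [ 0.52077685 -0.16659373  0.155     ] [ 0.55582955 -0.26058418  0.155     ] 0.10031398948807825 110.45244423050741 [ 0.5383032  -0.21358896  0.155     ]
[ 0.53868035 -0.21424668  0.055     ] [array([ 0.49514887, -0.18288633,  0.055     ]), array([ 0.55070169, -0.16122991,  0.055     ]), array([ 0.58258311, -0.24578663,  0.055     ]), array([ 0.52628774, -0.26708383,  0.055     ])]
0.08977108456659495
0.05962480730415824
0.09036738449297803
0.06018919447294411
110.4778541199284
```

Request:
move_arm:
  delta_pos:
    - [0.002, 0.0005, -0.03]
    - [0.002, 0.0005, -0.06]
    - [0.002, 0.0005, -0.09]
    - [0.002, 0.0005, -0.115]
    - [0.002, 0.0005, -0.13]
    - [0.002, 0.0005, -0.13]
    - [0.002, 0.0005, -0.13]
    - [0.002, 0.0005, -0.13]
    - [0.002, 0.0005, -0.13]
    - [0.002, 0.0005, -0.13]
    - [0.002, 0.0005, -0.13]
    - [0.002, 0.0005, -0.13]
    - [0.002, 0.0005, -0.13]
    - [0.002, 0.0005, -0.13]
    - [0.002, 0.0005, -0.13]
  delta_rot:
    - [0, 0, -0.9]
    - [0, 0, -0.9]
    - [0, 0, -0.9]
    - [0, 0, -0.9]
    - [0, 0, -0.9]
    - [0, 0, -0.9]
    - [0, 0, -0.9]
    - [0, 0, -0.9]
    - [0, 0, -0.9]
    - [0, 0, -0.9]
    - [0, 0, -0.9]
    - [0, 0, -0.9]
    - [0, 0, -0.9]
    - [0, 0, -0.9]
    - [0, 0, -0.9]
  hand: [-0.5, -0.5, -0.5, -0.5, -0.5, -0.5, -0.5, 0.3, 1, 1, 1, 1, 1, 1, 1]
  newtons: 30

```text
t: 3.92
tcp_pos: [0.5383, -0.2135, 0.168]
orientation: [-0.0, 0.57, 0.821, -0.0]
ft_force: [0.5, 1.3, -0.0]
width: 0.0182
```

```bash
python3 - <<'E'
from h import *
im,p=snap('wrist','w2'); s=robot.read_state();print({k:np.round(s[k],4) for k in ['tcp_pos','orientation','ft_force','moment','width']})
E
```

```text
{'tcp_pos': array([ 0.5383, -0.2135,  0.168 ]), 'orientation': array([-0.000e+00,  5.705e-01,  8.213e-01, -2.000e-04]), 'ft_force': array([0.0683, 1.0993, 0.6924]), 'moment': array([ 0.1087, -0.2472, -0.0264]), 'width': np.float64(0.0162)}
```

View pics/w2.png

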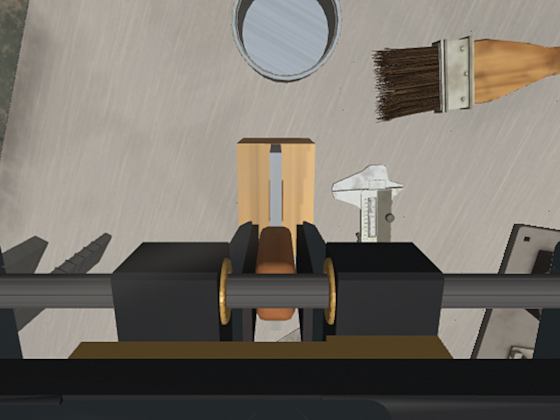

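Request:
move_arm:
  delta_pos:
    - [0, 0, 0]
    - [0, 0, 0]
    - [0, 0, 0.01]
    - [0, 0, 0.02]
    - [0, 0, 0.03]
    - [0, 0, 0.05]
    - [0, 0, 0.07]
    - [0, 0, 0.1]
    - [0, 0, 0.13]
    - [0, 0, 0.15]
    - [0, 0, 0.15]
    - [0, 0, 0.15]
  delta_rot:
    - [0, 0, 0]
    - [0, 0, 0]
    - [0, 0, 0]
    - [0, 0, 0]
    - [0, 0, 0]
    - [0, 0, 0]
    - [0, 0, 0]
    - [0, 0, 0]
    - [0, 0, 0]
    - [0, 0, 0]
    - [0, 0, 0]
    - [0, 0, 0]
  hand: [1, 1, 1, 1, 1, 1, 1, 1, 1, 1, 1, 1]
  newtons: 30

```text
t: 4.97
tcp_pos: [0.5387, -0.2137, 0.3198]
orientation: [0.002, 0.57, 0.821, -0.0]
ft_force: [-0.3, -0.8, -3.3]
width: 0.0158
```

```bash
python3 - <<'E'
from h import *
im,p=snap('wrist','w3'); s=robot.read_state();print({k:np.round(s[k],4) for k in ['tcp_pos','orientation','ft_force','moment','width']})
im,p=snap('scene','s3'); 
a=cv2.imread('pics/scene0.png')
cv2.imwrite('pics/s3c.png',cv2.resize(im[130:330,220:460,::-1],None,fx=3.3,fy=3,interpolation=cv2.INTER_CUBIC))
E
```

```text
{'tcp_pos': array([ 0.5382, -0.2134,  0.3183]), 'orientation': array([ 2.000e-04,  5.705e-01,  8.213e-01, -2.000e-04]), 'ft_force': array([ 0.0037, -0.5008, -2.7011]), 'moment': array([-0.0186,  0.0856, -0.0319]), 'width': np.float64(0.0157)}
```

View pics/w3.png

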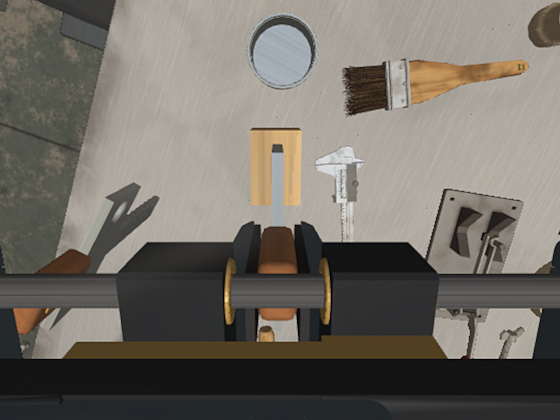

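View pics/s3c.png

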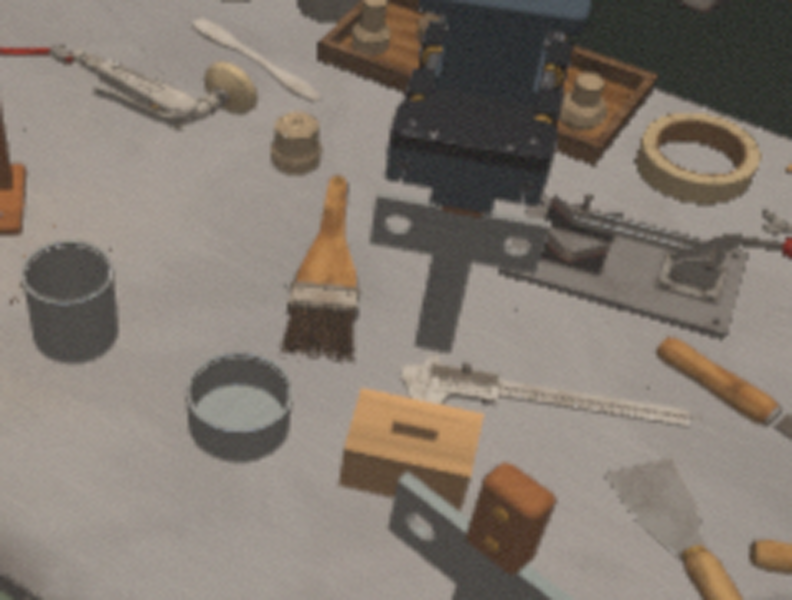

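Request:
move_arm:
  delta_pos:
    - [-0.01, 0.15, 0]
    - [-0.01, 0.15, 0]
    - [-0.01, 0.15, 0]
    - [-0.01, 0.15, 0]
    - [-0.01, 0.15, 0]
    - [-0.01, 0.15, 0]
    - [-0.01, 0.15, 0]
  delta_rot:
    - [0, 0, 0]
    - [0, 0, 0]
    - [0, 0, 0]
    - [0, 0, 0]
    - [0, 0, 0]
    - [0, 0, 0]
    - [0, 0, 0]
  hand: [1, 1, 1, 1, 1, 1, 1]

```text
t: 5.65
tcp_pos: [0.5276, -0.0634, 0.3168]
orientation: [-0.001, 0.57, 0.821, -0.001]
ft_force: [0.3, -0.8, -1.7]
width: 0.0157
```

```bash
python3 - <<'E'
from h import *
S=robot.camera_params('scene')
k=lambda x,y:((x+.5)/3.3-.5+220,(y+.5)/3-.5+130)
print('pred tip',proj(S,(.538,-.2135,.160)),'obs',k(435,348),'pred holes',proj(S,(.538-.35*.035,-.2135+.937*.035,.2825)),k(398,223))
s=robot.read_state();print({k:np.round(s[k],4) for k in ['tcp_pos','orientation','ft_force','moment','width']})
im,p=snap('wrist','w4'); print(proj(p,(.495,.0715,.085)))
E
```

```text
pred tip [348.96994516 245.75780234] obs (351.469696969697, 245.66666666666669) pred holes [338.66421483 203.76898325] (340.25757575757575, 204.0)
{'tcp_pos': array([ 0.5276, -0.0634,  0.3168]), 'orientation': array([-1.000e-03,  5.703e-01,  8.214e-01, -6.000e-04]), 'ft_force': array([ 0.2781, -0.8338, -1.7057]), 'moment': array([-0.0437,  0.0295, -0.002 ]), 'width': np.float64(0.0157)}
[292.95629927  38.39173955]
```

View pics/w4.png

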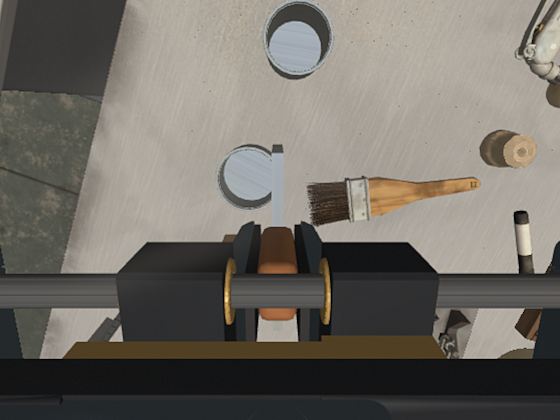

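```bash
python3 - <<'E'
from h import *
im=cv2.imread('pics/w4.png'); c=im[0:90,250:350]
cv2.imwrite('pics/w4c.png',cv2.resize(c,None,fx=6,fy=6,interpolation=cv2.INTER_CUBIC))
E
```

```text
(no output)
```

View pics/w4c.png

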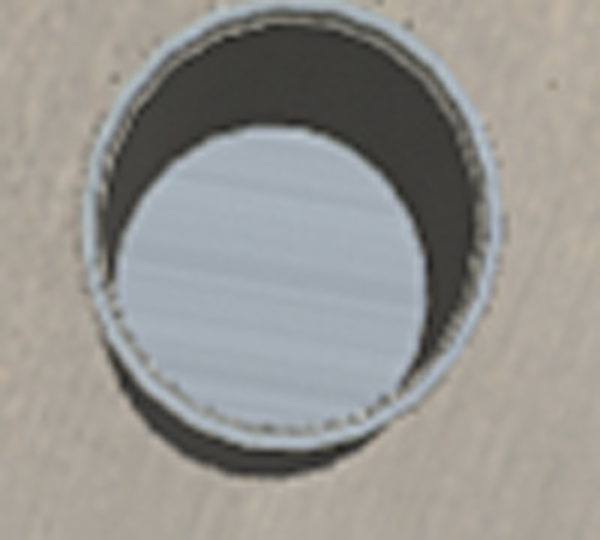

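```bash
python3 - <<'E'
from h import *
p=robot.camera_params('wrist')
k=lambda x,y:((x+.5)/6-.5+250,(y+.5)/6-.5)
q=[onz(p,*k(*v),.085) for v in [(82,215),(502,225),(290,2),(295,450)]]
print(np.round(q,4),np.mean(q,0),np.linalg.norm(q[0]-q[1]),np.linalg.norm(q[2]-q[3]))
q=[onz(p,*k(*v),.005) for v in [(117,280),(430,295),(272,125)]]
print(np.round(q,4),(q[0]+q[1])/2,np.linalg.norm(q[0]-q[1]))
E
```

```text
[[0.4663 0.0633 0.085 ]
 [0.5329 0.0863 0.085 ]
 [0.4873 0.1055 0.085 ]
 [0.5133 0.0409 0.085 ]] [0.49992418 0.07400497 0.085     ] 0.07044427625476454 0.06959093700921026
[[0.4695 0.0662 0.005 ]
 [0.53   0.0856 0.005 ]
 [0.4886 0.1039 0.005 ]] [0.49974865 0.07591726 0.005     ] 0.06345519928010712
```

Request:
move_arm:
  delta_pos:
    - [-0.0275, 0.138, 0]
    - [-0.0275, 0.138, 0]
    - [-0.0275, 0.138, 0]
    - [-0.0275, 0.138, 0]
    - [-0.0275, 0.138, 0]
    - [-0.0275, 0.138, 0]
    - [-0.0275, 0.138, -0.02]
    - [-0.0275, 0.138, -0.04]
    - [-0.0275, 0.138, -0.04]
    - [-0.0275, 0.138, -0.04]
  delta_rot:
    - [0, 0, 0]
    - [0, 0, 0]
    - [0, 0, 0]
    - [0, 0, 0]
    - [0, 0, 0]
    - [0, 0, 0]
    - [0, 0, 0]
    - [0, 0, 0]
    - [0, 0, 0]
    - [0, 0, 0]
  hand: [1, 1, 1, 1, 1, 1, 1, 1, 1, 1]

```text
t: 6.53
tcp_pos: [0.5001, 0.0728, 0.2765]
orientation: [-0.002, 0.571, 0.821, -0.001]
ft_force: [1.0, 0.2, -1.2]
width: 0.0155
```

```bash
python3 - <<'E'
from h import *
s=robot.read_state();print({k:np.round(s[k],4) for k in ['tcp_pos','orientation','ft_force','moment','width']})
im,p=snap('scene','s5'); print(proj(p,s['tcp_pos']-[0,0,.158]),proj(p,(.5,.0745,.085)))
cv2.imwrite('pics/s5c.png',cv2.resize(im[130:280,130:330,::-1],None,fx=4,fy=4,interpolation=cv2.INTER_CUBIC))
im,p=snap('wrist','w5')
E
```

```text
{'tcp_pos': array([0.5001, 0.0728, 0.2765]), 'orientation': array([-0.0017,  0.5714,  0.8207, -0.0013]), 'ft_force': array([ 0.9602,  0.1748, -1.2104]), 'moment': array([-0.0433,  0.0127,  0.0019]), 'width': np.float64(0.0155)}
[238.73420111 210.91419489] [239.28035386 219.50602963]
```

View pics/s5c.png

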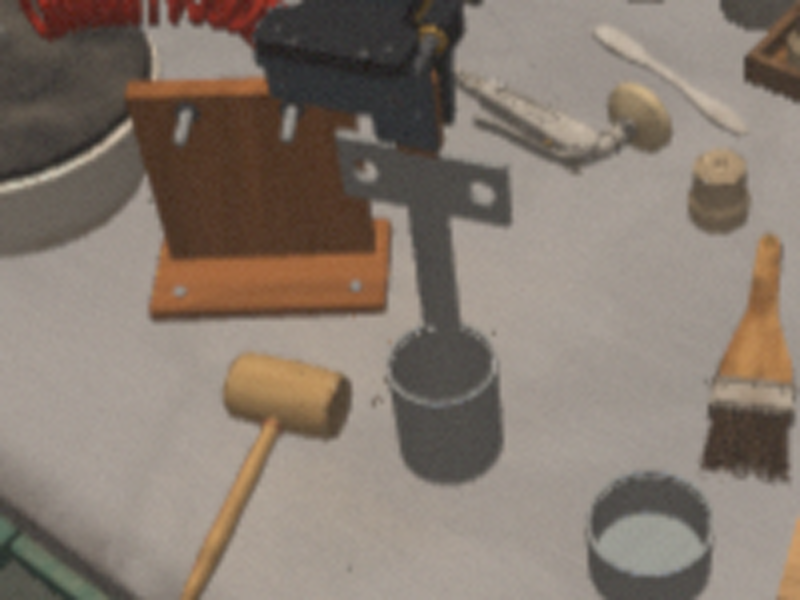

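View pics/w5.png

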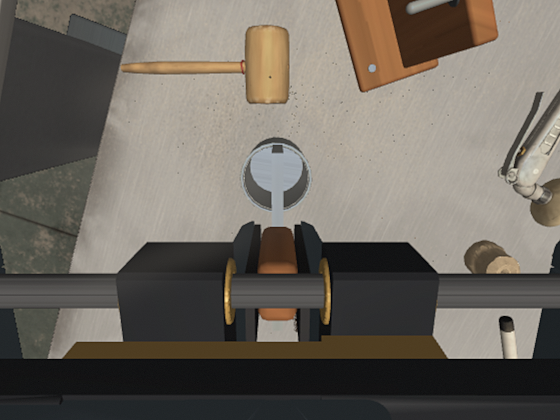

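Request:
move_arm:
  delta_pos:
    - [0, 0.0015, -0.02]
    - [0, 0.0015, -0.04]
    - [0, 0.0015, -0.06]
    - [0, 0.0015, -0.08]
    - [0, 0.0015, -0.1]
    - [0, 0.0015, -0.109]
    - [0, 0.0015, -0.11]
    - [0, 0.0015, -0.11]
    - [0, 0.0015, -0.11]
  delta_rot:
    - [0, 0, 0]
    - [0, 0, 0]
    - [0, 0, 0]
    - [0, 0, 0]
    - [0, 0, 0]
    - [0, 0, 0]
    - [0, 0, 0]
    - [0, 0, 0]
    - [0, 0, 0]
  hand: [1, 1, 1, 1, 1, 1, 1, 1, 1]

```text
t: 7.38
tcp_pos: [0.5019, 0.0747, 0.1691]
orientation: [0.0, 0.571, 0.821, 0.0]
ft_force: [0.5, -0.4, -1.8]
width: 0.0157
```

Request:
move_arm:
  delta_pos:
    - [-0.001, 0, -0.002]
    - [-0.001, 0, -0.004]
    - [-0.001, 0, -0.005]
    - [-0.001, 0, -0.005]
  delta_rot:
    - [0, 0, 0]
    - [0, 0, 0]
    - [0, 0, 0]
    - [0, 0, 0]
  hand: [1, 1, 1, 1]

```text
t: 7.72
tcp_pos: [0.5009, 0.0747, 0.1642]
orientation: [0.0, 0.571, 0.821, 0.0]
ft_force: [0.5, -0.0, -1.8]
width: 0.0159
```

```bash
python3 - <<'E'
from h import *
s=robot.read_state();print({k:np.round(s[k],4) for k in ['tcp_pos','orientation','ft_force','moment','width']})
im,p=snap('scene','s6')
cv2.imwrite('pics/s6c.png',cv2.resize(im[130:280,130:330,::-1],None,fx=4,fy=4,interpolation=cv2.INTER_CUBIC))
im,p=snap('wrist','w6')
s=robot.read_state();print({k:np.round(s[k],4) for k in ['tcp_pos','ft_force']})
E
```

```text
{'tcp_pos': array([0.5009, 0.0747, 0.1642]), 'orientation': array([3.000e-04, 5.712e-01, 8.208e-01, 3.000e-04]), 'ft_force': array([ 0.5406, -0.0036, -1.7913]), 'moment': array([-0.1099,  0.0464,  0.0102]), 'width': np.float64(0.0159)}
{'tcp_pos': array([0.5009, 0.0747, 0.1642]), 'ft_force': array([-0.3541, -0.4278, -2.0397])}
```

View pics/s6c.png

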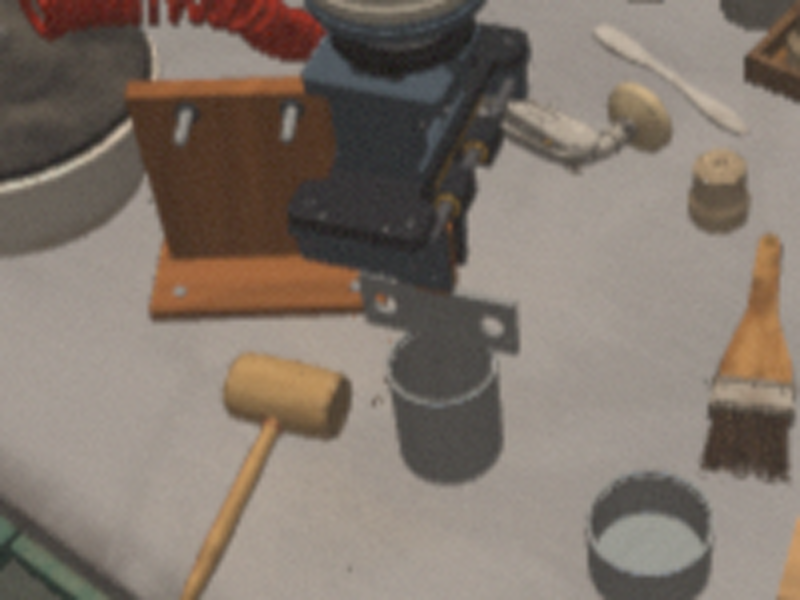

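View pics/w6.png

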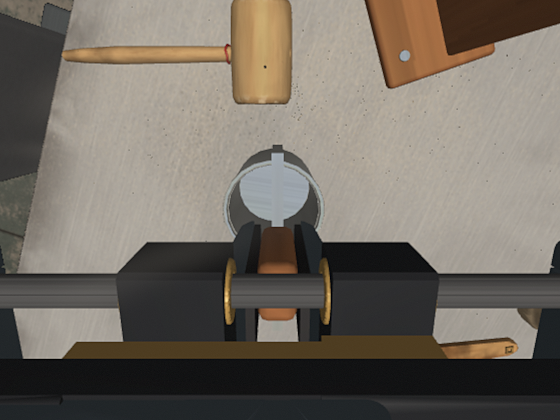

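Request:
move_arm:
  delta_pos:
    - [0, 0, -0.0005]
    - [0, 0, -0.001]
    - [0, 0, -0.0015]
    - [0, 0, -0.0015]
    - [0, 0, -0.0015]
    - [0, 0, -0.0015]
  delta_rot:
    - [0, 0, 0]
    - [0, 0, 0]
    - [0, 0, 0]
    - [0, 0, 0]
    - [0, 0, 0]
    - [0, 0, 0]
  hand: [1, 1, 1, 1, 1, 1]

```text
t: 8.32
tcp_pos: [0.501, 0.0747, 0.1629]
orientation: [0.0, 0.571, 0.821, 0.0]
ft_force: [-1.3, -0.6, 5.6]
width: 0.0159
```

Request:
move_arm:
  delta_pos:
    - [0, 0, 0.0004]
    - [0, 0, 0.0004]
    - [0, 0, 0.0004]
    - [0, 0, 0.0004]
    - [0, 0, 0.0004]
    - [0, 0, 0.0004]
    - [0, 0, 0.0004]
    - [0, 0, 0.0004]
    - [0, 0, 0.0004]
    - [0, 0, 0.0004]
    - [0, 0, 0.0004]
    - [0, 0, 0.0004]
  delta_rot:
    - [0, 0, 0]
    - [0, 0, 0]
    - [0, 0, 0]
    - [0, 0, 0]
    - [0, 0, 0]
    - [0, 0, 0]
    - [0, 0, 0]
    - [0, 0, 0]
    - [0, 0, 0]
    - [0, 0, 0]
    - [0, 0, 0]
    - [0, 0, 0]
  hand: [1, 1, 1, 1, 1, 1, 1, 1, 1, 1, 1, 1]

```text
t: 9.32
tcp_pos: [0.501, 0.0747, 0.1633]
orientation: [0.0, 0.571, 0.821, 0.0]
ft_force: [0.0, 0.1, -2.2]
width: 0.016
```

Request:
move_arm:
  delta_pos:
    - [0, 0, 0.01]
    - [0, 0, 0.03]
    - [0, 0, 0.06]
    - [0, 0, 0.09]
    - [0, 0, 0.12]
    - [0, 0, 0.15]
    - [0, 0, 0.17]
    - [0.04, 0.04, 0.17]
    - [0.0865, 0.082, 0.17]
    - [0.0865, 0.082, 0.17]
    - [0.0865, 0.082, 0.17]
    - [0.0865, 0.082, 0.17]
    - [0.0865, 0.082, 0.17]
    - [0.0865, 0.082, 0.17]
  delta_rot:
    - [0, 0, 0]
    - [0, 0, 0]
    - [0, 0, 0]
    - [0, 0, 0]
    - [0, 0, 0]
    - [0, 0, 0]
    - [0, 0, 0]
    - [0, 0, 5]
    - [0, 0, 10]
    - [0, 0, 15]
    - [0, 0, 21]
    - [0, 0, 21]
    - [0, 0, 21]
    - [0, 0, 21]
  hand: [1, 1, 1, 1, 1, 1, 1, 1, 1, 1, 1, 1, 1, 1]

```text
t: 10.48
tcp_pos: [0.5869, 0.1561, 0.3334]
orientation: [0.0, 0.414, 0.91, 0.0]
ft_force: [-0.4, 0.7, -1.9]
width: 0.0158
```

```bash
python3 - <<'E'
from h import *
s=robot.read_state();print({k:np.round(s[k],4) for k in ['tcp_pos','orientation','ft_force','moment','width','joint_vel']})
im,p=snap('wrist','w7');np.save('p7.npy',p,allow_pickle=True)
im,p=snap('scene','s7')
E
```

```text
{'tcp_pos': array([0.5869, 0.1561, 0.3334]), 'orientation': array([2.000e-04, 4.139e-01, 9.103e-01, 2.000e-04]), 'ft_force': array([-0.3723,  0.7207, -1.8782]), 'moment': array([-0.0818, -0.0136,  0.0235]), 'width': np.float64(0.0158), 'joint_vel': array([-0.0057, -0.0076,  0.0008,  0.0017,  0.0003, -0.0067])}
```

View pics/w7.png

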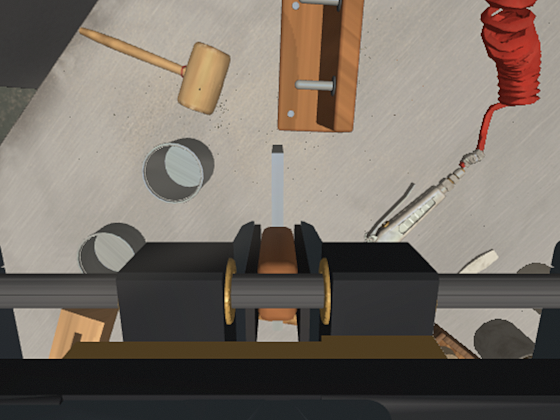

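View pics/s7.png

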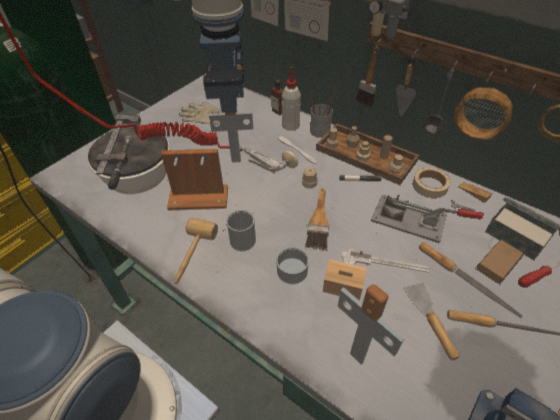

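Request:
move_arm:
  delta_pos:
    - [0.035, -0.04, 0.02]
    - [0.035, -0.04, 0.02]
    - [0.035, -0.04, 0.02]
    - [0.035, -0.04, 0.02]
    - [0.035, -0.04, 0.02]
  delta_rot:
    - [0, 0, 0]
    - [0, 0, 0]
    - [0, 0, 0]
    - [0, 0, 0]
    - [0, 0, 0]
  hand: [1, 1, 1, 1, 1]

```text
t: 11.0
tcp_pos: [0.6214, 0.116, 0.3536]
orientation: [0.0, 0.414, 0.91, 0.0]
ft_force: [0.5, 0.2, -1.7]
width: 0.016
```

```bash
python3 - <<'E'
from h import *
s=robot.read_state();print({k:np.round(s[k],4) for k in ['tcp_pos','orientation','ft_force','moment','width']})
im,p=snap('wrist','w8');np.save('p8.npy',p,allow_pickle=True)
cv2.imwrite('pics/w8c.png',cv2.resize(im[0:170,250:390,::-1],None,fx=5,fy=3.5,interpolation=cv2.INTER_CUBIC))
E
```

```text
{'tcp_pos': array([0.6214, 0.116 , 0.3536]), 'orientation': array([2.000e-04, 4.141e-01, 9.102e-01, 4.000e-04]), 'ft_force': array([ 0.5378,  0.2043, -1.7249]), 'moment': array([-0.0638,  0.0017,  0.0279]), 'width': np.float64(0.016)}
```

View pics/w8c.png

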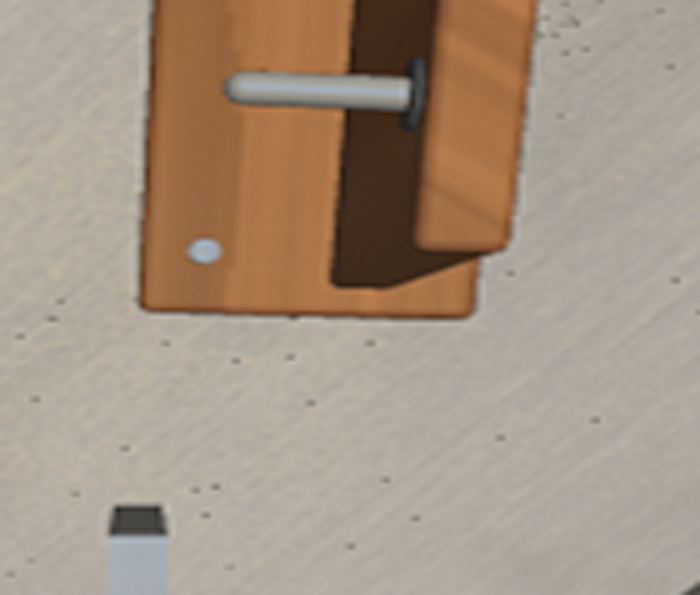

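Request:
move_arm:
  delta_pos:
    - [-0.069, 0.076, 0.02]
    - [-0.069, 0.076, 0.02]
    - [-0.069, 0.076, 0.02]
    - [-0.069, 0.076, 0.02]
    - [-0.069, 0.076, 0.02]
    - [-0.069, 0.076, 0.02]
  delta_rot:
    - [0, 0, 0]
    - [0, 0, 0]
    - [0, 0, 0]
    - [0, 0, 0]
    - [0, 0, 0]
    - [0, 0, 0]
  hand: [1, 1, 1, 1, 1, 1]

```text
t: 11.55
tcp_pos: [0.552, 0.1923, 0.3734]
orientation: [0.0, 0.414, 0.91, 0.0]
ft_force: [-0.5, -1.0, -0.9]
width: 0.0158
```

```bash
python3 - <<'E'
from h import *
s=robot.read_state();print({k:np.round(s[k],4) for k in ['tcp_pos','orientation','ft_force','moment','width']})
im,p=snap('wrist','w9');np.save('p9.npy',p,allow_pickle=True)
cv2.imwrite('pics/w9c.png',cv2.resize(im[0:180,250:390,::-1],None,fx=5,fy=3.3333333,interpolation=cv2.INTER_CUBIC))
E
```

```text
{'tcp_pos': array([0.552 , 0.1923, 0.3734]), 'orientation': array([2.000e-04, 4.135e-01, 9.105e-01, 3.000e-04]), 'ft_force': array([-0.4892, -0.9915, -0.8884]), 'moment': array([-0.0956, -0.0013, -0.0205]), 'width': np.float64(0.0158)}
```

View pics/w9c.png

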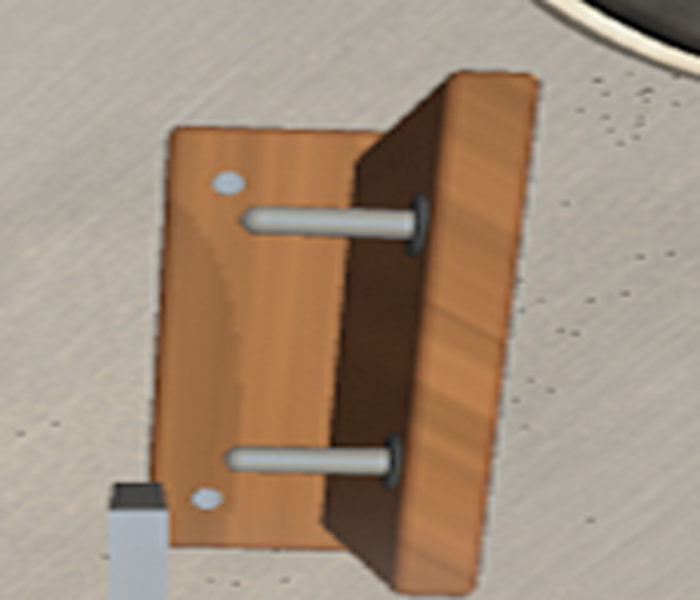

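```bash
python3 - <<'E'
from h import *
p=np.load('p9.npy',allow_pickle=True).item()
k=lambda x,y:((x+.5)/5-.5+250,(y+.5)/3.3333333-.5)
tf=onz(p,*k(243,219),.158);rf=onz(p,*k(423,223),.155);tn=onz(p,*k(226,459),.158);rn=onz(p,*k(399,462),.155)
ang=lambda d:np.degrees(np.arctan2(d[1],d[0]))
print(tf,rf,tn,rn);print('spacing',np.linalg.norm(tf-tn),np.linalg.norm(rf-rn),'len',np.linalg.norm(tf-rf),np.linalg.norm(tn-rn))
print('yaws',ang(tf-tn)-90,ang(rf-rn)-90,ang(rf-tf),ang(rn-tn))
b=[onz(p,*k(*v),.169) for v in [(458,72),(395,592),(540,75),(475,592)]]
print(b,np.linalg.norm(b[0]-b[1]),np.linalg.norm(b[0]-b[2]),ang(b[0]-b[1])-90,ang(b[2]-b[3])-90)
print('tips mid',(tf+tn)/2,'roots mid',(rf+rn)/2,'board front mid',(b[0]+b[1])/2)
# second view w7/w8: near pin
p8=np.load('p8.npy',allow_pickle=True).item()
k8=lambda x,y:((x+.5)/5-.5+250,(y+.5)/3.5-.5)
print('near tri tip',tri([(p,*k(226,459)),(p8,*k8(226,87))]),onz(p8,*k8(226,87),.158),'root',onz(p8,*k8(420,95),.155))
E
```

```text
[0.49619485 0.28962648 0.158     ] [0.52374725 0.31258548 0.155     ] [0.54025657 0.23534222 0.158     ] [0.5682327  0.25820394 0.155     ]
spacing 0.06991577714096386 0.07025886188184649 len 0.035989586817940115 0.03625358328567044
yaws 39.06571618057026 39.28401739514584 39.80393299839276 39.255225942752695
[array([0.5007751 , 0.34331526, 0.169     ]), array([0.59251352, 0.22829773, 0.169     ]), array([0.5127784 , 0.35277628, 0.169     ]), array([0.60492067, 0.23912117, 0.169     ])] 0.14712229360134785 0.015283655890208315 38.57599633438366 39.032311658672484
tips mid [0.51822571 0.26248435 0.158     ] roots mid [0.54598998 0.28539471 0.155     ] board front mid [0.54664431 0.2858065  0.169     ]
near tri tip [0.54040203 0.23534211 0.15680935] [0.54055365 0.23516592 0.158     ] root [0.5683825  0.25762878 0.155     ]
```

Request:
move_arm:
  delta_pos:
    - [-0.0525, 0.0555, 0]
    - [-0.0525, 0.0555, 0]
    - [-0.0525, 0.0555, 0]
    - [-0.0525, 0.0555, -0.03]
    - [-0.0525, 0.0555, -0.06]
    - [-0.0525, 0.0555, -0.09]
    - [-0.0525, 0.0555, -0.12]
    - [-0.0525, 0.0555, -0.12]
    - [-0.0525, 0.0555, -0.12]
  delta_rot:
    - [0, 0, -2]
    - [0, 0, -2]
    - [0, 0, -2]
    - [0, 0, -2]
    - [0, 0, -2]
    - [0, 0, -2]
    - [0, 0, -2]
    - [0, 0, -2]
    - [0, 0, -2]
  hand: [1, 1, 1, 1, 1, 1, 1, 1, 1]

```text
t: 12.35
tcp_pos: [0.4996, 0.2467, 0.2525]
orientation: [-0.001, 0.43, 0.903, -0.001]
ft_force: [-0.3, 0.3, -0.9]
width: 0.0157
```

```bash
cat > st.py <<'E'
from h import *
import sys
s=robot.read_state();print(s['t'],{k:np.round(s[k],4) for k in ['tcp_pos','orientation','ft_force','moment','width']})
o=s['orientation'];x=np.array([.775,.632]);y=np.array([-.632,.775]);d=s['tcp_pos'][:2]-np.array([.546,.2855])
print('rack x,y',d@x,d@y,'jaw yaw',2*np.degrees(np.arctan2(o[2],o[1]))-90,'head z',s['tcp_pos'][2]-.0355)
n=sys.argv[1]
im,p=snap('wrist','w'+n)
im,p=snap('scene','s'+n)
cv2.imwrite(f'pics/s{n}c.png',cv2.resize(im[130:250,130:290,::-1],None,fx=5,fy=5,interpolation=cv2.INTER_CUBIC))
E
python3 st.py 10
```

```text
12.35 {'tcp_pos': array([0.4996, 0.2467, 0.2525]), 'orientation': array([-0.001 ,  0.4301,  0.9028, -0.001 ]), 'ft_force': array([-0.2875,  0.2828, -0.8675]), 'moment': array([-0.0011, -0.0661,  0.0012]), 'width': np.float64(0.0157)}
rack x,y -0.06044184233746192 -0.0007643739650930648 jaw yaw 39.05381550692101 head z 0.21698117000864572
```

View pics/s10c.png

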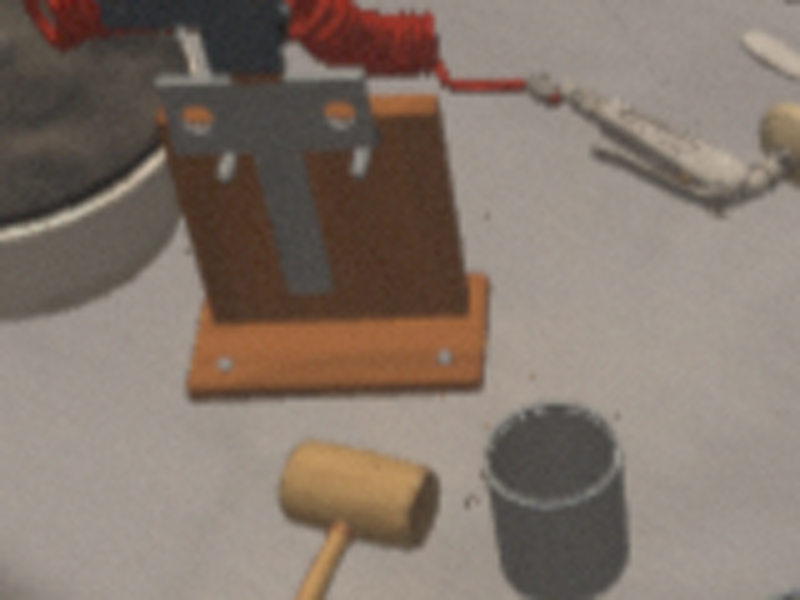

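View pics/w10.png

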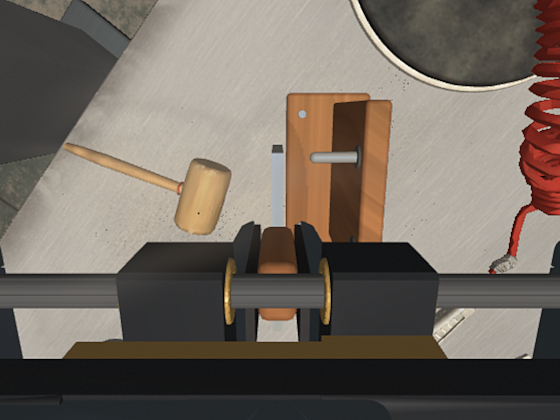

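```bash
python3 - <<'E'
from h import *
p=robot.camera_params('wrist')
im=cv2.imread('pics/w10.png');cv2.imwrite('pics/w10c.png',cv2.resize(im[80:250,250:400],None,fx=5,fy=3.5,interpolation=cv2.INTER_CUBIC))
x=np.array([.775,.632]);y=np.array([-.632,.775])
for n,uv,z in [('plate end top edge',(277.5,152.5),.2395),('pin tip',(310,157),.158),('pin root',(359,157),.155)]:
    X=onz(p,*uv,z);d=X[:2]-np.array([.546,.2855]);print(n,X,d@x,d@y)
S=robot.camera_params('scene')
k=lambda a,b:((a+.5)/5-.5+130,(b+.5)/5-.5+130)
tcp=robot.read_state()['tcp_pos']
for s,o in [(1,(198,120)),(-1,(342,115))]:
    X=np.r_[tcp[:2]+s*.035*y,tcp[2]-.0355];print('hole pred',proj(S,X),'obs',k(*o))
for s,o in [(1,(223,178)),(-1,(358,174))]:
    X=np.r_[np.array([.546,.2855])-.036*x+s*.035*y,.158];print('pin pred',proj(S,X),'obs',k(*o))
E
```

```text
plate end top edge [0.47122573 0.28617327 0.2395    ] -0.05752455091453726 0.04777911712144327
pin tip [0.49800212 0.29093411 0.158     ] -0.03376400343048616 0.03454609295706255
pin root [0.52633449 0.31337355 0.155     ] 0.002375317823695369 0.03403060181024492
hole pred [167.6807367  152.59478576] obs (169.2, 153.6)
hole pred [196.15419899 151.68920709] obs (198.0, 152.6)
pin pred [173.51334728 165.23783472] obs (174.2, 165.2)
pin pred [200.35265604 164.36390928] obs (201.2, 164.4)
```

View pics/w10c.png

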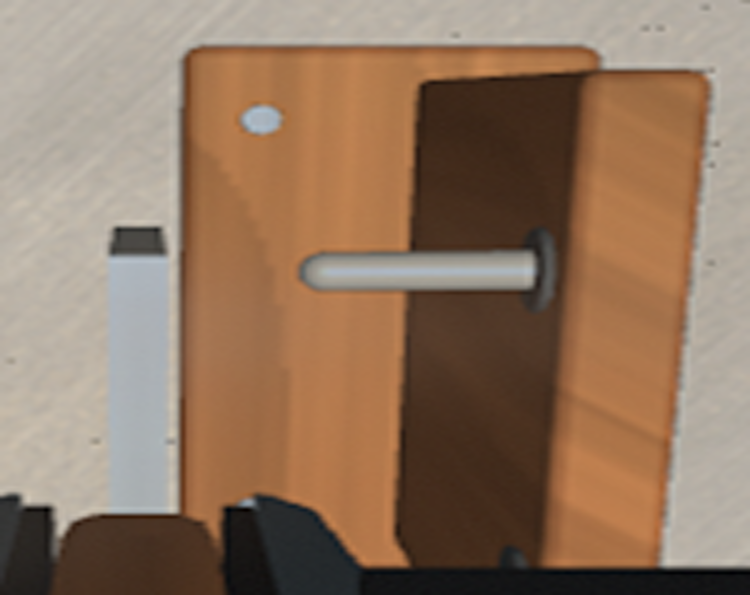

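Request:
move_arm:
  delta_pos:
    - [-0.001, 0.0015, -0.02]
    - [-0.001, 0.0015, -0.04]
    - [-0.001, 0.0015, -0.055]
    - [-0.001, 0.0015, -0.06]
    - [-0.001, 0.0015, -0.06]
    - [-0.001, 0.0015, -0.06]
    - [-0.001, 0.0015, -0.06]
  delta_rot:
    - [0, 0, 0.1]
    - [0, 0, 0.1]
    - [0, 0, 0.1]
    - [0, 0, 0.1]
    - [0, 0, 0.1]
    - [0, 0, 0.1]
    - [0, 0, 0.1]
  hand: [1, 1, 1, 1, 1, 1, 1]

```text
t: 13.03
tcp_pos: [0.5009, 0.2493, 0.1965]
orientation: [0.002, 0.429, 0.903, 0.002]
ft_force: [0.2, 0.2, -1.1]
width: 0.0156
```

```bash
python3 st.py 11
```

```text
13.0333 {'tcp_pos': array([0.5009, 0.2493, 0.1965]), 'orientation': array([0.0016, 0.4292, 0.9032, 0.0018]), 'ft_force': array([ 0.2327,  0.2081, -1.131 ]), 'moment': array([-0.0349,  0.0307,  0.0387]), 'width': np.float64(0.0156)}
rack x,y -0.057817821529142756 0.00039948500569742657 jaw yaw 39.170613611271506 head z 0.160976191036213
```

View pics/s11c.png

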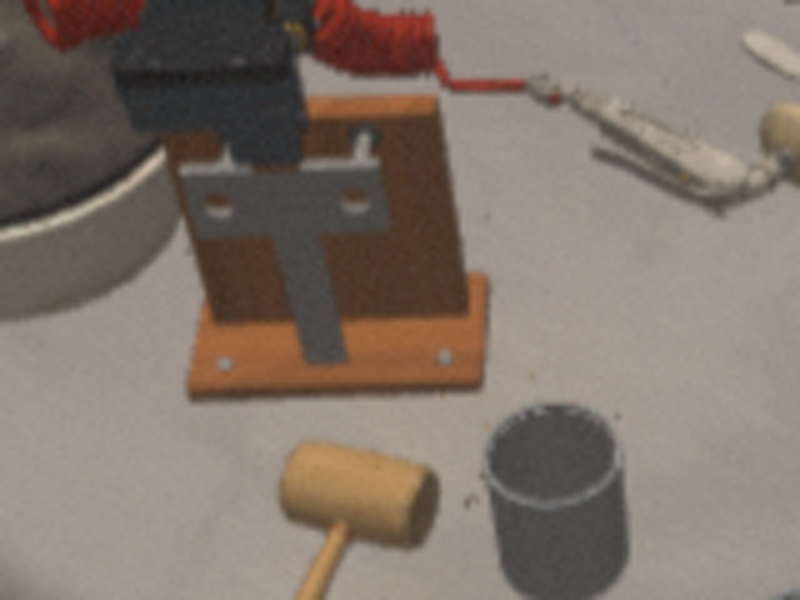

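View pics/w11.png

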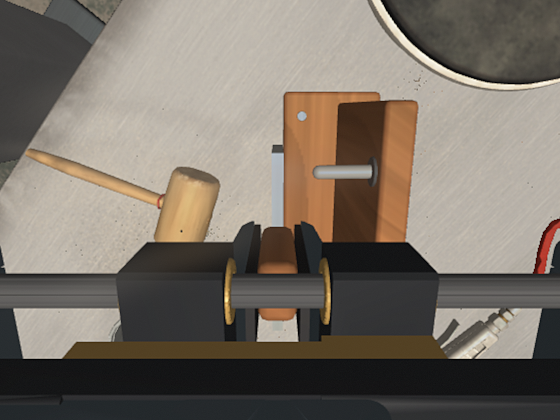

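Request:
move_arm:
  delta_pos:
    - [0, 0, -0.004]
    - [0, 0, -0.004]
    - [0, 0, -0.004]
    - [0, 0, -0.004]
  delta_rot:
    - [0, 0, 0]
    - [0, 0, 0]
    - [0, 0, 0]
    - [0, 0, 0]
  hand: [1, 1, 1, 1]

```text
t: 13.47
tcp_pos: [0.5006, 0.2492, 0.1921]
orientation: [0.001, 0.429, 0.903, 0.002]
ft_force: [-0.6, -0.5, -2.4]
width: 0.0159
```

```bash
python3 st.py 12; python3 - <<'E'
from h import *
p=robot.camera_params('wrist')
im=cv2.imread('pics/w12.png');cv2.imwrite('pics/w12c.png',cv2.resize(im[80:250,250:400],None,fx=5,fy=3.5,interpolation=cv2.INTER_CUBIC))
E
```

```text
13.4667 {'tcp_pos': array([0.5006, 0.2492, 0.1921]), 'orientation': array([0.0014, 0.4291, 0.9032, 0.0016]), 'ft_force': array([-0.6318, -0.4731, -2.432 ]), 'moment': array([-0.0288,  0.0442, -0.0062]), 'width': np.float64(0.0159)}
rack x,y -0.058110937313613664 0.0005457990999010793 jaw yaw 39.172756174564796 head z 0.15662816711250255
```

View pics/w12c.png

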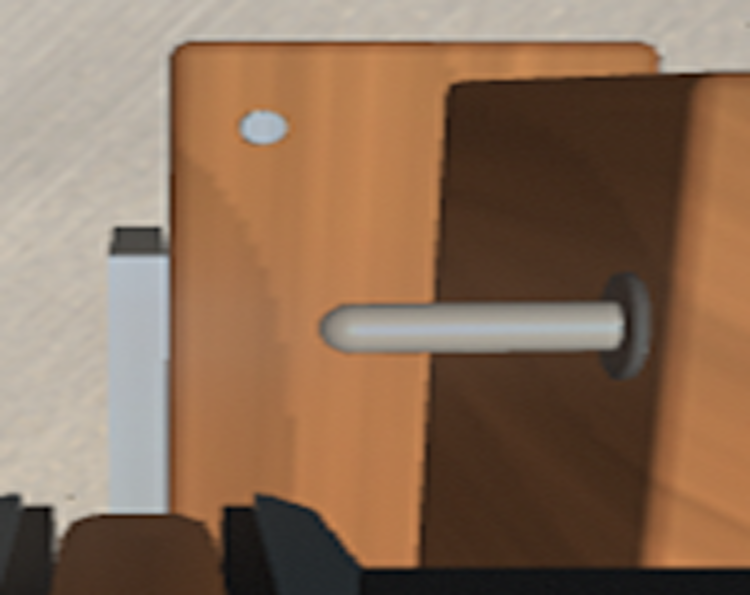

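```bash
python3 - <<'E'
from h import *
p=robot.camera_params('wrist')
k=lambda x,y:((x+.5)/5-.5+250,(y+.5)/3.5-.5+80)
x=np.array([.775,.632]);y=np.array([-.632,.775])
for n,uv,z in [('plate end',k(138,254),.179),('plate end bottom',k(138,228),.134),('pin tip',k(322,328),.158),('pin root',k(625,326),.155)]:
    X=onz(p,*uv,z);d=X[:2]-np.array([.546,.2855]);print(n,X,d@x,d@y)
E
```

```text
plate end [0.47045272 0.28808797 0.179     ] -0.056913544141146764 0.049751561436352267
plate end bottom [0.47119034 0.28750158 0.134     ] -0.056712485166935014 0.04883093318871675
pin tip [0.49557472 0.29000142 0.158     ] -0.03623469449799791 0.035357375789689414
pin root [0.52267892 0.31175177 0.155     ] -0.0014827206739056204 0.03508404016022014
```

Request:
move_arm:
  delta_pos:
    - [0.004, 0.0035, 0.0005]
    - [0.008, 0.007, 0.0005]
    - [0.012, 0.01, 0.0005]
    - [0.016, 0.0135, 0.0005]
    - [0.019, 0.016, 0.0005]
    - [0.022, 0.0185, 0.0005]
    - [0.022, 0.0185, 0.0005]
  delta_rot:
    - [0, 0, 0]
    - [0, 0, 0]
    - [0, 0, 0]
    - [0, 0, 0]
    - [0, 0, 0]
    - [0, 0, 0]
    - [0, 0, 0]
  hand: [1, 1, 1, 1, 1, 1, 1]

```text
t: 14.15
tcp_pos: [0.5233, 0.2682, 0.1925]
orientation: [0.002, 0.429, 0.903, 0.002]
ft_force: [0.6, -0.0, -1.6]
width: 0.0157
```

```bash
python3 st.py 13; python3 - <<'E'
from h import *
im=cv2.imread('pics/w13.png');cv2.imwrite('pics/w13c.png',cv2.resize(im[80:250,250:400],None,fx=5,fy=3.5,interpolation=cv2.INTER_CUBIC))
E
```

```text
14.15 {'tcp_pos': array([0.5233, 0.2682, 0.1925]), 'orientation': array([0.0015, 0.4291, 0.9033, 0.0017]), 'ft_force': array([ 0.6463, -0.0063, -1.5945]), 'moment': array([-0.1   ,  0.0205,  0.0231]), 'width': np.float64(0.0157)}
rack x,y -0.028513973530869107 0.0009609550386290543 jaw yaw 39.18178924735301 head z 0.15701568735870838
```

View pics/s13c.png

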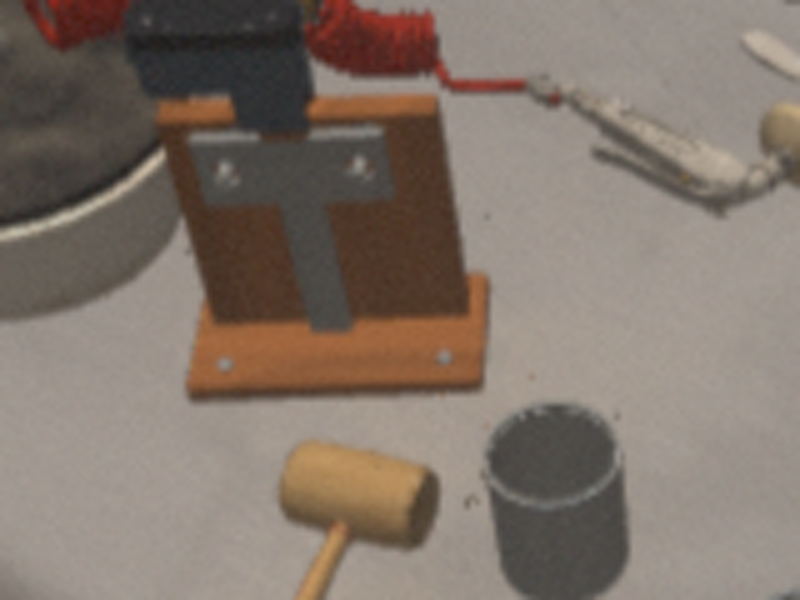

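View pics/w13c.png

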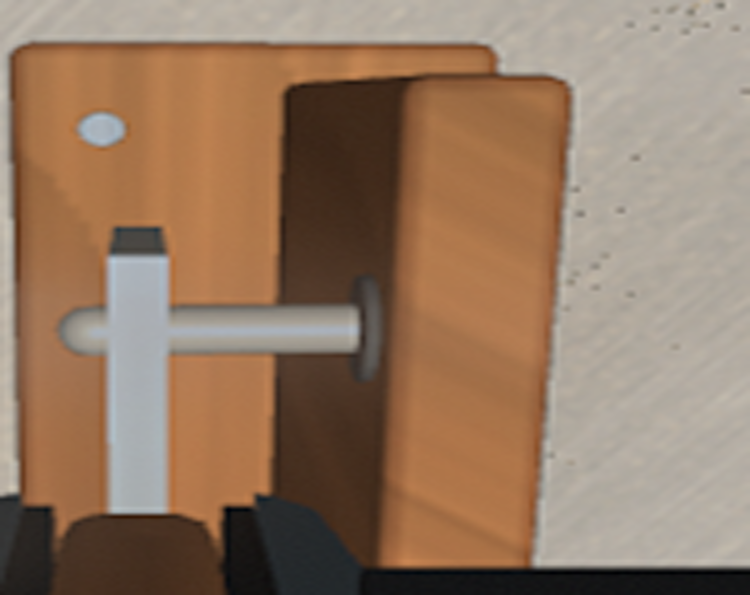

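Request:
move_arm:
  delta_pos:
    - [0.003, 0.0025, 0]
    - [0.006, 0.005, -0.0003]
    - [0.009, 0.0073, -0.0006]
    - [0.012, 0.0098, -0.001]
    - [0.0143, 0.0117, -0.001]
    - [0.0143, 0.0117, -0.001]
    - [0.0143, 0.0117, -0.001]
  delta_rot:
    - [0, 0, 0]
    - [0, 0, 0]
    - [0, 0, 0]
    - [0, 0, 0]
    - [0, 0, 0]
    - [0, 0, 0]
    - [0, 0, 0]
  hand: [1, 1, 1, 1, 1, 1, 1]

```text
t: 14.83
tcp_pos: [0.537, 0.2795, 0.1914]
orientation: [0.001, 0.429, 0.903, 0.001]
ft_force: [1.0, -0.8, -2.0]
width: 0.0161
```

```bash
python3 st.py 14; python3 - <<'E'
from h import *
im=cv2.imread('pics/w14.png');cv2.imwrite('pics/w14c.png',cv2.resize(im[80:250,250:400],None,fx=5,fy=3.5,interpolation=cv2.INTER_CUBIC))
E
```

```text
14.8333 {'tcp_pos': array([0.537 , 0.2795, 0.1914]), 'orientation': array([0.0013, 0.429 , 0.9033, 0.0014]), 'ft_force': array([ 1.0255, -0.8274, -2.0304]), 'moment': array([-0.0282,  0.0333,  0.0057]), 'width': np.float64(0.0161)}
rack x,y -0.010798160123235749 0.00107513360818883 jaw yaw 39.18718465035505 head z 0.1558710777278329
```

View pics/w14c.png

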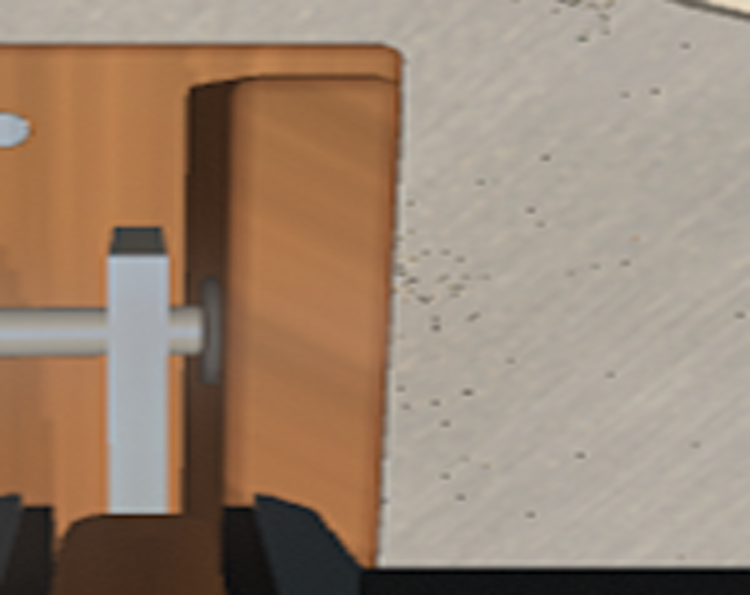

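Request:
move_arm:
  delta_pos:
    - [0, 0, -0.001]
    - [0, 0, -0.002]
    - [0, 0, -0.003]
    - [0, 0, -0.0035]
    - [0, 0, -0.0035]
    - [0, 0, -0.0035]
  delta_rot:
    - [0, 0, 0]
    - [0, 0, 0]
    - [0, 0, 0]
    - [0, 0, 0]
    - [0, 0, 0]
    - [0, 0, 0]
  hand: [1, 1, 1, 1, 1, 1]

```text
t: 15.43
tcp_pos: [0.5367, 0.2794, 0.1879]
orientation: [0.001, 0.429, 0.903, 0.001]
ft_force: [-0.1, 0.3, -2.2]
width: 0.0158
```

Request:
move_arm:
  delta_pos:
    - [0, 0, -0.0005]
    - [0, 0, -0.001]
    - [0, 0, -0.0013]
    - [0, 0, -0.0013]
  delta_rot:
    - [0, 0, 0]
    - [0, 0, 0]
    - [0, 0, 0]
    - [0, 0, 0]
  hand: [1, 1, 1, 1]

```text
t: 15.77
tcp_pos: [0.5367, 0.2793, 0.1865]
orientation: [0.001, 0.429, 0.903, 0.001]
ft_force: [-0.1, 0.3, -0.5]
width: 0.0158
```

```bash
python3 st.py 15
```

```text
15.7667 {'tcp_pos': array([0.5367, 0.2793, 0.1865]), 'orientation': array([0.0012, 0.4291, 0.9033, 0.0013]), 'ft_force': array([-0.1219,  0.3243, -0.4861]), 'moment': array([-0.0759,  0.002 , -0.0048]), 'width': np.float64(0.0158)}
rack x,y -0.011112139276062452 0.0011094124941864031 jaw yaw 39.18234234438839 head z 0.15099418752660196
```

View pics/s15c.png

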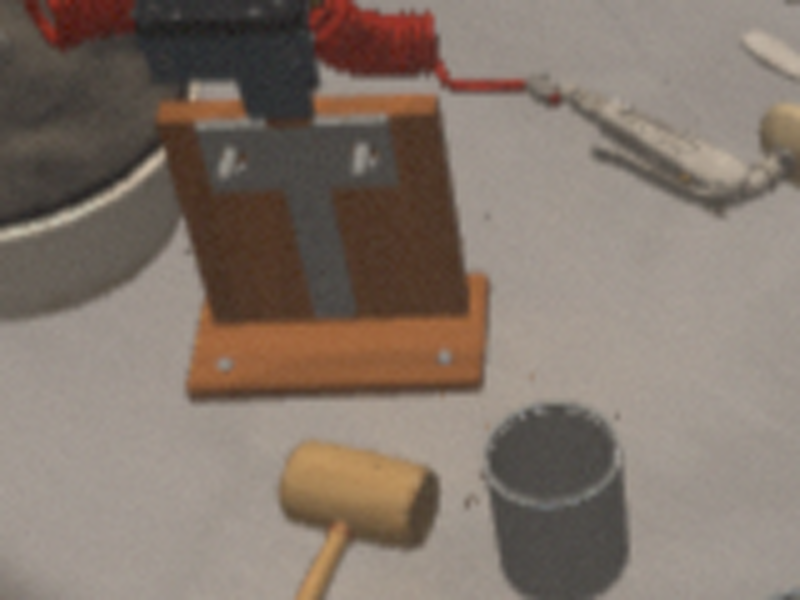

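Request:
move_arm:
  delta_pos:
    - [0, 0, -0.0005]
    - [0, 0, -0.0005]
    - [0, 0, -0.0005]
    - [0, 0, -0.0005]
    - [0, 0, -0.0005]
    - [0, 0, -0.0005]
    - [0, 0, -0.0005]
    - [0, 0, -0.0005]
    - [0, 0, -0.0005]
    - [0, 0, -0.0005]
    - [0, 0, -0.0005]
    - [0, 0, -0.0005]
  delta_rot:
    - [0, 0, 0]
    - [0, 0, 0]
    - [0, 0, 0]
    - [0, 0, 0]
    - [0, 0, 0]
    - [0, 0, 0]
    - [0, 0, 0]
    - [0, 0, 0]
    - [0, 0, 0]
    - [0, 0, 0]
    - [0, 0, 0]
    - [0, 0, 0]
  hand: [1, 1, 0.6, 0.5, 0.4, 0.2, 0, 0, 0, 0, 0, 0]

```text
t: 16.87
tcp_pos: [0.5368, 0.2794, 0.1861]
orientation: [0.001, 0.429, 0.903, 0.001]
ft_force: [0.4, -0.3, 1.0]
width: 0.046
```

```bash
python3 st.py 16
```

```text
16.8667 {'tcp_pos': array([0.5368, 0.2794, 0.1861]), 'orientation': array([0.0013, 0.4291, 0.9033, 0.0014]), 'ft_force': array([ 0.4165, -0.3061,  0.9999]), 'moment': array([-0.0523, -0.0292,  0.044 ]), 'width': np.float64(0.046)}
rack x,y -0.01103354153024563 0.0010914504546832204 jaw yaw 39.179618268158606 head z 0.15060787808703774
```

View pics/s16c.png

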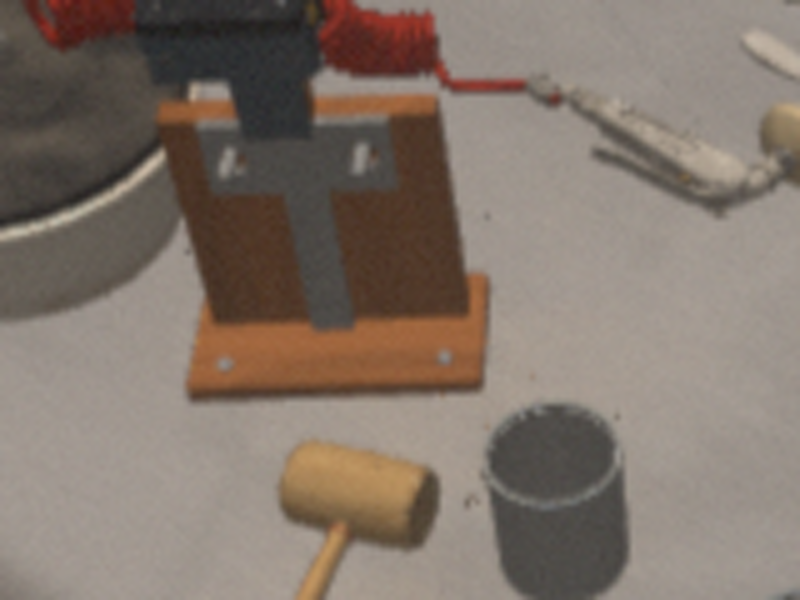

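View pics/w16.png

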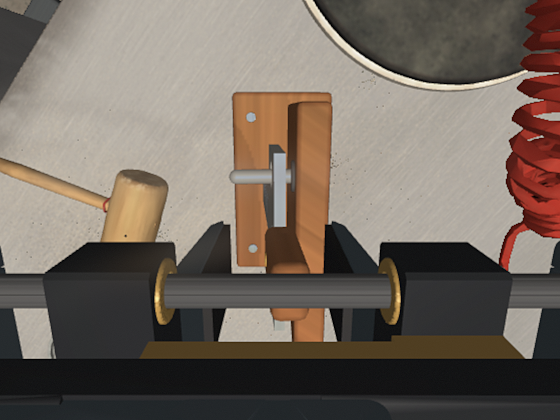

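Request:
move_arm:
  delta_pos:
    - [0, 0, 0.01]
    - [0, 0, 0.03]
    - [0, 0, 0.05]
    - [0, 0, 0.07]
    - [0, 0, 0.1]
    - [0, 0, 0.13]
    - [0, 0, 0.15]
    - [-0.08, -0.1, 0.16]
    - [-0.08, -0.1, 0.16]
    - [-0.08, -0.1, 0.16]
    - [-0.08, -0.1, 0.16]
    - [-0.08, -0.1, 0.16]
  delta_rot:
    - [0, 0, 0]
    - [0, 0, 0]
    - [0, 0, 0]
    - [0, 0, 0]
    - [0, 0, 0]
    - [0, 0, 0]
    - [0, 0, 0]
    - [0, 0, 0]
    - [0, 0, 0]
    - [0, 0, 0]
    - [0, 0, 0]
    - [0, 0, 0]
  hand: [0, 0, 0, 0, 0, 0, 0, 0, 0, 0, 0, 0]

```text
t: 17.97
tcp_pos: [0.4557, 0.1781, 0.3476]
orientation: [0.002, 0.43, 0.903, 0.002]
ft_force: [1.2, 0.7, 0.2]
width: 0.0454
```

```bash
python3 st.py 17; python3 -c "
from h import *
im,p=snap('top','t17')
cv2.imwrite('pics/t17c.png',cv2.resize(im[150:300,80:280,::-1],None,fx=4,fy=4,interpolation=cv2.INTER_CUBIC))"
```

```text
17.9667 {'tcp_pos': array([0.4557, 0.1781, 0.3476]), 'orientation': array([0.002 , 0.4298, 0.9029, 0.0019]), 'ft_force': array([1.1875, 0.6732, 0.2069]), 'moment': array([-0.0656, -0.0041,  0.0281]), 'width': np.float64(0.0454)}
rack x,y -0.13788258753183885 -0.026188256435167534 jaw yaw 39.08451159277678 head z 0.31212709427103874
```

View pics/s17.png

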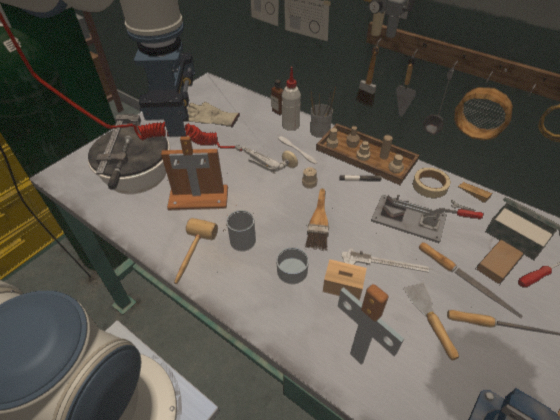

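View pics/s17c.png

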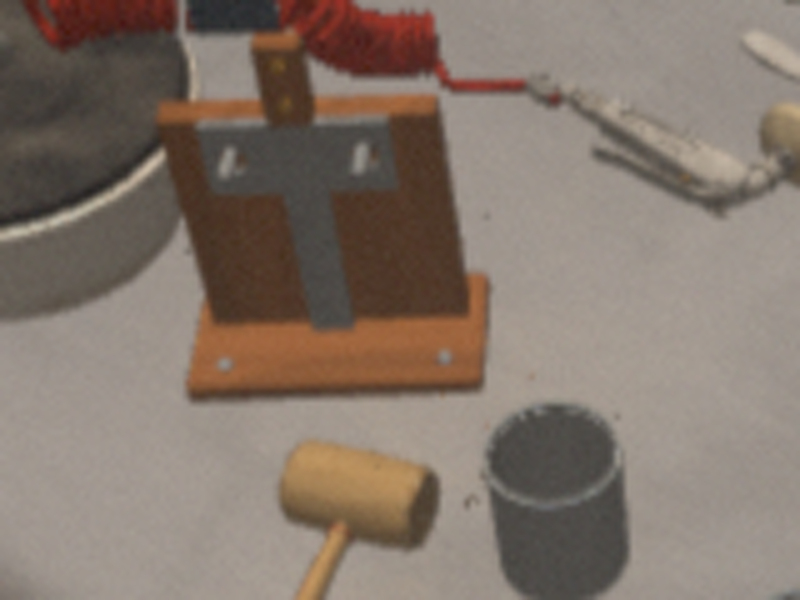

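View pics/w17.png

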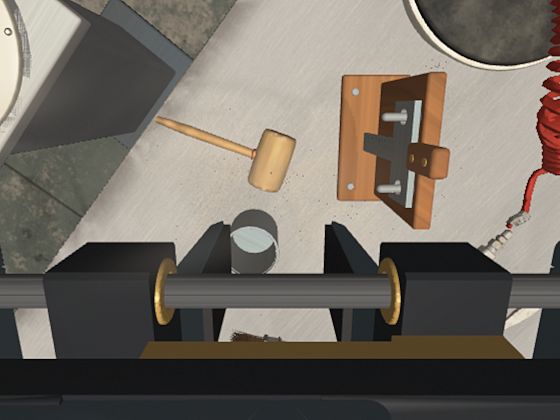

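View pics/t17c.png

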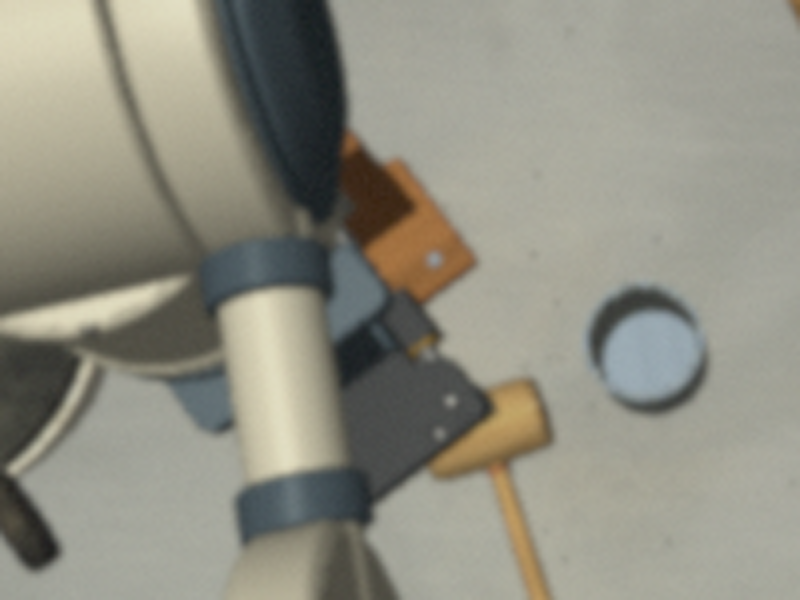

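Request:
move_arm:
  delta_pos:
    - [0, 0, 0]
    - [0, 0, 0]
    - [0, 0, 0]
    - [0, 0, 0]
    - [0, 0, 0]
    - [0, 0, 0]
    - [0, 0, 0]
    - [0, 0, 0]
    - [0, 0, 0]
    - [0, 0, 0]
    - [0, 0, 0]
    - [0, 0, 0]
  delta_rot:
    - [0, 0, 0]
    - [0, 0, 0]
    - [0, 0, 0]
    - [0, 0, 0]
    - [0, 0, 0]
    - [0, 0, 0]
    - [0, 0, 0]
    - [0, 0, 0]
    - [0, 0, 0]
    - [0, 0, 0]
    - [0, 0, 0]
    - [0, 0, 0]
  hand: [0, 0, 0, 0, 0, 0, 0, 0, 0, 0, 0, 0]

```text
t: 19.12
tcp_pos: [0.4575, 0.1799, 0.3465]
orientation: [0.002, 0.429, 0.903, 0.002]
ft_force: [-0.2, -0.5, -0.7]
width: 0.0454
```

```bash
python3 st.py 18; python3 - <<'E'
from h import *
a=cv2.imread('pics/s17.png').astype(int);b=cv2.imread('pics/s18.png').astype(int)
print('rack diff',abs(a-b)[135:210,160:235].max(), abs(a-b)[200:260,200:320].max())
c=cv2.imread('pics/scene0.png').astype(int)
print('cups/bystanders diff vs start', abs(c-b)[208:290,175:322].mean(),np.percentile(abs(c-b)[208:290,175:322],99), abs(a-b)[208:290,175:322].mean())
p=robot.camera_params('wrist');im=cv2.imread('pics/w18.png')
cv2.imwrite('pics/w18c.png',cv2.resize(im[60:240,320:470],None,fx=5,fy=3.33333,interpolation=cv2.INTER_CUBIC))
E
```

```text
19.1167 {'tcp_pos': array([0.4575, 0.1799, 0.3465]), 'orientation': array([0.0016, 0.4291, 0.9033, 0.0017]), 'ft_force': array([-0.1973, -0.5068, -0.6908]), 'moment': array([-0.1089,  0.0307,  0.0036]), 'width': np.float64(0.0454)}
rack x,y -0.13534779575630768 -0.025875857695655872 jaw yaw 39.184918761837366 head z 0.3110003375375334
rack diff 18 10
cups/bystanders diff vs start 1.739339638294342 6.0 1.6448481831757094
```

View pics/w18c.png

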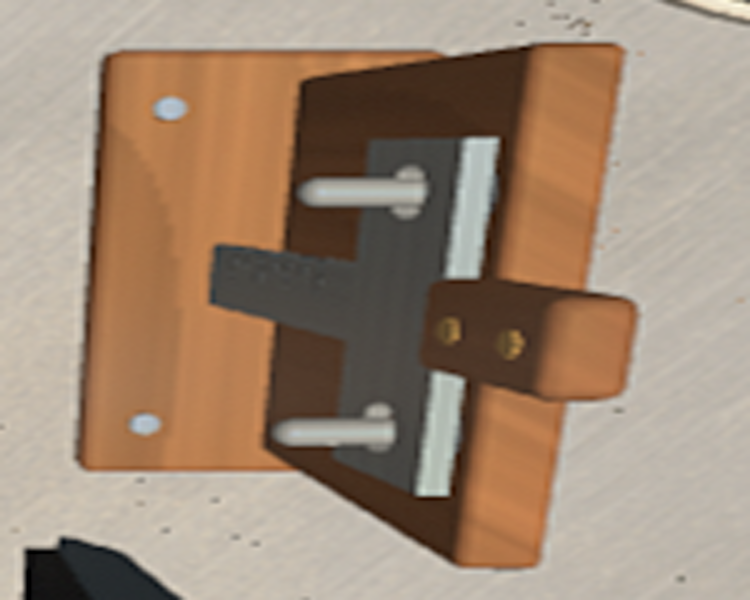

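```bash
python3 -c "
from h import *
print(robot.close_job())"
```

```text
the job is handed in; nothing more can be done
None
```

The gauge has been dipped in the tall cup and now hangs by both holes on the rack's pins. The job was handed in at about 19 s; no verdict was reported.

- **Gauge choice:** I took the gauge in the slotted stand. Its head plate measured 100.3 mm across, which matches the size given. The larger look-alike was left alone.
- **Dip:** I lowered the gauge upright into the tall cup near its centre. The measured force rose by about 7.5 N on contact, with the TCP height putting the tip at the inner floor. I backed off 0.4 mm and held for about 1 s.
- **Hanging:** I slid both holes onto the pins with no noticeable force, to about 9 mm from the board, then lowered the gauge until its weight came off the gripper and let go.

Last checks:
- The wrist picture shows both pins through the holes, with about 27 mm of pin standing in front of the plate. That length is from my measurements, not read off the picture.
- Two pictures over 1 s apart show no motion at the rack. The gripper was clear of everything, with its force reading near zero.
- The cups and mallet match the starting picture to within image noise. The brush and caliper look unmoved in the pictures, but I did not measure them.
- One departure from ideal: after release the gauge tipped a few degrees, with its top toward the board. It has stayed still like that.

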